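# Sort the stacked-up sewing supplies into their counter trays

### The job

Take the stack of supplies apart and put each thing in its own place of the same colour: the red spool and the green spool upright in their round dishes, the yellow box in the yellow tray and the blue box in the blue tray, both boxes right way up, lengthwise in their trays and flat on the tray floor. Leave the stapler and the tape measure where they are.

Things in the scene. Friction and masses are not known exactly. Their poses are not given: they have to be found in the camera images.
- tag_box: light blue card box, 60 (x) x 85 (y) x 45 (z) mm, loose, at the bottom of the stack, standing on the counter. Origin: centre of its underside; z up. The yellow box stands crosswise on the -y half of its top, the green spool on the +y half.
- staples_box: small yellow card box, 40 (x) x 62 (y) x 28 (z) mm, loose, lying on the blue box with its length across it (62 mm along the blue box's 60 mm width); about 11 mm from the green spool. Origin: centre of its underside; z up.
- red_spool: thread spool wound with red thread, with white end discs (white from straight above; always the one on the yellow box), 30 mm in diameter, 48 mm tall, loose, standing on the middle of the yellow box. Grips as a plain round of 30 mm. Origin: centre of its underside; z up.
- green_spool: thread spool wound with green thread, with white end discs (white from straight above; always the one directly on the blue box), 30 mm in diameter, 48 mm tall, loose, standing on the blue box beside the yellow box. Grips as a plain round of 30 mm. Origin: centre of its underside; z up.
- blue_tray: shallow blue rectangular tray fixed to the counter, 86 (x) x 111 (y) mm outside, walls 3 mm thick and 8 mm high, inside 80 x 105 mm, floor 3 mm above the counter. Origin: centre of its underside; z up, y along its length.
- yellow_tray: shallow yellow rectangular tray fixed to the counter, 66 (x) x 88 (y) mm outside, walls 3 mm thick and 8 mm high, inside 60 x 82 mm, floor 3 mm above the counter. Origin: centre of its underside; z up, y along its length.
- red_dish: shallow round red dish fixed to the counter, 58 mm outside diameter, wall 3 mm thick and 8 mm high, inside diameter 52 mm, floor 3 mm above the counter. Origin: centre of its underside; z up.
- green_dish: shallow round green dish fixed to the counter, same shape and size as the red one. Origin: centre of its underside; z up.
- stapler: red and black desk stapler, 155 (x) x 36 (y) x 50 mm, loose bystander on the counter. Origin: centre of its underside.
- tape_measure: round yellow tailor's tape measure, 52 mm in diameter and 15 mm tall, loose bystander on the counter. Origin: on its underside, 3 mm from the centre of the round (which lies at +y).
Mind the look-alikes: they are no part of the job. What is shaped like the green_spool but orange is not meant.

How it is judged:
By the outcome, as a careful person would: the job done as asked, in the order asked, and still so for the second after the job is handed in, with the robot touching nothing.
It also fails if it takes over 120 s, if anything falls off the work surface, if the arm or the gripper's body presses on something with over 40 N, if the wrist force passes 120 N, or if a joint passes its speed limit or range.

### The arm

A 6-joint arm with a two-finger parallel gripper is mounted at the origin on a cart in front of the work surface, level with it; the furniture and walls round the work are solid. World frame = base frame: x ahead of the robot, y to its left, z up, the work surface at z = 0. Lengths are in m, angles in degrees, forces in N, time in s.
With the tool pointing down it reaches from about 0.325 to 0.85 m from the base axis. Payload 4.4 kg.
Tool frame: the origin (TCP) lies midway between the tips of the shut fingers; the grasp point (between the pads) lies 19 mm behind it; z points along the fingers, y is the direction in which the jaws open and shut (so a half turn about z gives the same grasp; the last joint's range is limited). The gripper opens to 94 mm and grips with 3 to 60 N. Pads are 16 mm wide; open, the fingers measure 119 mm over their backs; the gripper's body (75 mm by 177 mm) begins 78 mm behind the grasp point.
Start: joints at [-76.633, 11.837, 88.321, -0, 79.842, -8.623], TCP at [0.215, -0.533, 0.205] pointing down, gripper open.
Joint ranges: [-156.59, 156.59], [-49.26, 127.26], [12.9, 141.05], [-63.56, 243.56], [4.71, 150.69], [-161.64, 161.64]. Speed limits (degrees/s): [159.86, 159.86, 180, 180, 180, 180].

### API

Orientations are given as [roll, pitch, yaw] about the fixed x, y, z axes, in that order (R = Rz(yaw) Ry(pitch) Rx(roll)).
In Python, from plant import * gives the robot as it stands. The module is installed in compiled form; this text tells all that it offers.
- The arm moves only by the shell command python3 -m inch 'ROWS' [FORCE]. ROWS is a JSON object of lists of equal length, an entry for each row: "travel": the shift along the tool's x, y, z in mm, a list of three; "dr": the turn, a rotation vector about the tool's x, y, z in rad, a list of three; "claw": the opening, from -1 (shut) to 1 (fully open). A call has 1 to 12 rows; each row shifts and turns the pose as measured when the row begins, along the tool's axes as they then stand; what a row does not reach is not made up. A row lasts 1/10 s, in which the tool goes at most 50 mm and 8.59 degrees, less where a joint would pass 70% of its speed; a pose out of reach is approached as far as the arm can. A call is refused whole if a number of a shift passes 50 or a number of a turn 0.15, either way. A call with a gripper value outside its range is refused whole. The fingers move at their own pace and stop on an object; FORCE is the grip in N (left out, the last holds). Time passes only in rows, so rows that do not move let the fingers close. It gives the time, the measured TCP pose, the force and the opening at its end, in the units of the state.
- get_state(): the state, without advancing time (a new reading comes with each control period).
- grab_frame(name): name is "scene" or "top"; returns a dict with "pixels" (400x640x3 uint8, red, green, blue), "z_map" (400x640 float32, m along the optical axis (not along the pixel's ray), 0 where there is no reading), "mtx" (3x3 intrinsics, pixels), "extrinsics" (4x4, takes a point from camera to world coordinates). Camera axes: x right, y down, z forward; pixel columns grow to the right and rows downward; lengths in m; the calibration is good to about 2 mm. A picture is of the moment at which its call begins.
- hand_in(): hands the job in, once; it reports no verdict.
The state is a dict: "time_s": time; "qpos": joint angles; "joint_velocities": joint speeds; "joint_torque": joint torques, N m; "tcp_pos": TCP position; "eef_rot": TCP orientation; "wrist_force": force on the tool from outside, world axes, zero at the start; "ft_torque": the same for the moment, N m; "gripper_width": finger opening in m.
Only numpy, scipy, OpenCV 4.12 (cv2) and the standard library are available. Lean on these libraries where they do the work, as an engineer would, in place of code of your own. Each camera call takes 0.05 s, during which the arm holds its last target.

## Working session

There is one attempt and no reset: what is moved stays moved. The work goes in short steps, Python scripts to look and compute and a shell command to move; the robot and the scene stay as the last step left them, time stands still between calls to the robot, and variables do not carry over. Pictures are saved under pics/ and viewed, and the job is handed in when it is done.

```bash
mkdir -p pics; ls; python3 - <<'E'
from plant import *
import cv2,numpy as np
for n in("scene","top"):
    f=grab_frame(n); cv2.imwrite(f"pics/{n}0.png",f["pixels"][:,:,::-1]); np.savez(f"{n}0.npz",**f)
    print(n,f["mtx"].round(1).tolist(),f["extrinsics"].round(3).tolist())
s=get_state();print({k:np.round(v,3).tolist() for k,v in s.items()})
E
```

```text
pics
scene [[457.6, 0.0, 315.6], [0.0, 457.6, 200.0], [0.0, 0.0, 1.0]] [[-0.772, -0.423, 0.475, -0.084], [-0.636, 0.5, -0.588, 0.593], [0.011, -0.756, -0.655, 0.884], [0.0, 0.0, 0.0, 1.0]]
top [[432.4, 0.0, 321.4], [0.0, 432.4, 201.6], [0.0, 0.0, 1.0]] [[-0.014, -0.989, 0.148, 0.31], [-1.0, 0.013, -0.007, -0.124], [0.005, -0.148, -0.989, 1.3], [0.0, 0.0, 0.0, 1.0]]
{'time_s': 0.1, 'qpos': [-76.633, 11.88, 88.395, -0.003, 79.843, -8.624], 'joint_velocities': [-0.035, -0.097, -0.226, 0.056, -0.04, 0.025], 'joint_torque': [-0.0, -37.186, -28.229, 0.07, 0.031, -0.0], 'tcp_pos': [0.215, -0.532, 0.204], 'eef_rot': [-179.882, -0.015, 21.991], 'wrist_force': [0.039, 0.535, -0.034], 'ft_torque': [-0.015, 0.058, 0.039], 'gripper_width': 0.094}
```

View pics/scene0.png

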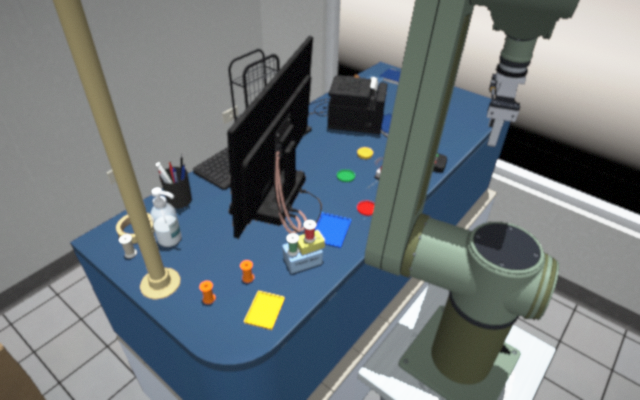

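View pics/top0.png

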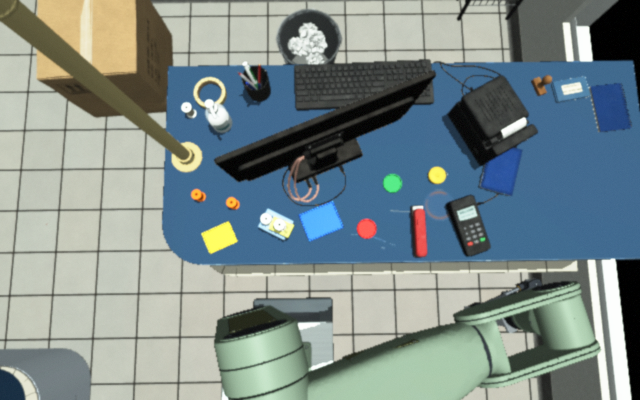

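Both views show the stack (top ~277,222), yellow tray (219,237), blue tray (321,221), red dish (367,229), and green dish (392,183). The orange look-alike spools are at (198,196) and (232,203), and the monitor and its cables sit just beyond the stack. I'll zoom in next.

```bash
python3 - <<'E'
import cv2
a=cv2.imread("pics/top0.png")[160:260,180:420];cv2.imwrite("pics/topc.png",cv2.resize(a,None,fx=3.3,fy=3.3,interpolation=2))
a=cv2.imread("pics/scene0.png")[140:330,190:400];cv2.imwrite("pics/scc.png",cv2.resize(a,None,fx=3,fy=3,interpolation=2))
E
```

```text
(no output)
```

View pics/topc.png

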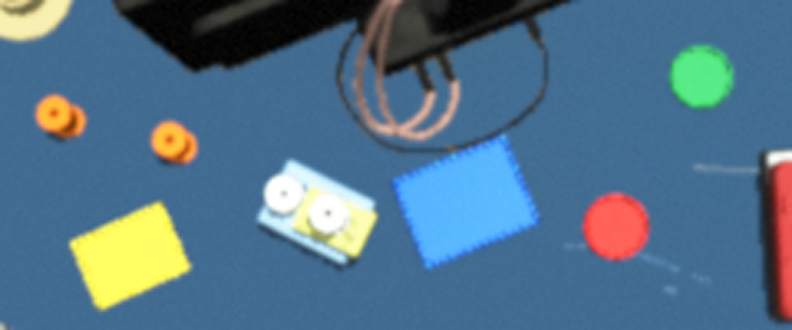

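View pics/scc.png

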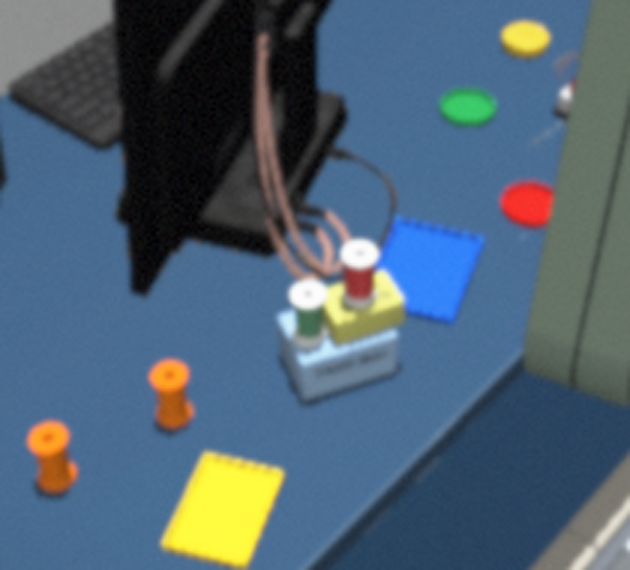

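Look-alikes in the top view:
- **Red spool:** the white disc at (279,225), standing on the yellow box.
- **Green spool:** the white disc at (266,218), directly on the blue box. The orange spools at (198,196) and (232,203) and the white one at (188,109) aren't it.
- **Yellow tray:** the rectangle at (219,237), not the round tape measure at (437,175).
- **Blue tray:** (321,221), not the notebooks at (500,171) and (610,107).
- **Red dish:** (367,229), not the stapler at (419,232).

The crops confirm all of these.

```bash
cat > h.py <<'E'
import cv2,numpy as np
def cast(f,uv,z):
    uv=np.atleast_2d(np.asarray(uv,float)); K=f["mtx"];T=f["extrinsics"]
    d=np.c_[(uv[:,0]-K[0,2])/K[0,0],(uv[:,1]-K[1,2])/K[1,1],np.ones(len(uv))]@T[:3,:3].T
    o=T[:3,3]; return o+d*((z-o[2])/d[:,2])[:,None]
def cloud(f):
    K=f["mtx"];T=f["extrinsics"];v,u=np.mgrid[:400,:640];z=f["z_map"]
    P=np.stack([(u-K[0,2])/K[0,0]*z,(v-K[1,2])/K[1,1]*z,z],-1)
    return P@T[:3,:3].T+T[:3,3]
def mask(f,lo,hi,roi):
    h=cv2.cvtColor(np.ascontiguousarray(f["pixels"]),cv2.COLOR_RGB2HSV)
    m=cv2.inRange(h,lo,hi); k=np.zeros_like(m); x0,y0,x1,y1=roi; k[y0:y1,x0:x1]=255
    m&=k
    n,l,s,c=cv2.connectedComponentsWithStats(m)
    i=1+np.argmax(s[1:,4]); return (l==i).astype(np.uint8),c[i],s[i,4]
def rect(f,m,z):
    ys,xs=np.nonzero(m); P=cast(f,np.c_[xs,ys],z)[:,:2]
    r=cv2.minAreaRect((P*1000).astype(np.float32)); return P.mean(0),r
E
python3 - <<'E'
from h import *
C=dict(ytray=((22,120,120),(35,255,255),(195,215,245,260),(225,290,300,340)),
btray=((100,180,200),(112,255,255),(295,200,345,245),(305,205,360,250)),
red=((0,150,120),(8,255,255),(350,212,382,245),(345,195,385,220)),
green=((60,120,100),(90,255,255),(375,170,410,198),(325,160,365,190)),
ybox=((20,50,120),(35,255,255),(255,205,300,245),(290,225,330,255)),
white=((0,0,190),(180,40,255),(255,205,300,245),(275,215,330,255)))
for n in("top","scene"):
    f=dict(np.load(n+"0.npz"));cl=cloud(f)
    for k,(lo,hi,r1,r2) in C.items():
        m,c,a=mask(f,lo,hi,r1 if n=="top" else r2)
        z={'ybox':.073,'white':.121}.get(k,.005)
        p,r=rect(f,m,z)
        print(n,k,c.round(1),a,"mean",p.round(4),"rect",np.round(r[0],1),np.round(r[1],1),round(r[2],1),"zmed",np.round(np.median(cl[m>0][:,2]),4))
f=dict(np.load("top0.npz"));cl=cloud(f)
np.set_printoptions(linewidth=250)
print((cl[205:245,255:300,2]*1000).round().astype(int)[::2,::1])
E
```

```text
top ytray [219.  237.1] 672 mean [0.4014 0.1738] rect [401.6 173.9] [67.5 89.3] 23.6 zmed 0.0045
top btray [318.7 233.7] 72 mean [ 0.4074 -0.1241] rect [ 407.2 -128.4] [105.4  41. ] 85.8 zmed 0.0072
top red [366.2 228.4] 254 mean [ 0.4216 -0.2668] rect [ 421.1 -267.8] [51.2 51.1] 89.2 zmed 0.0046
top green [392.1 182.7] 314 mean [ 0.56   -0.3502] rect [ 560.6 -351.4] [58.  59.4] 88.0 zmed 0.005
top ybox [282.2 228.3] 167 mean [ 0.4191 -0.0205] rect [424.8 -16. ] [62.7 40.5] 63.1 zmed 0.0743
top white [273.8 220.6] 335 mean [ 0.4365 -0.0018] rect [430.4  -3.8] [86.1 46.4] 62.7 zmed 0.0913
scene ytray [264.2 309.8] 983 mean [0.3991 0.1768] rect [399.8 175.4] [67.6 91.7] 23.8 zmed 0.0042
scene btray [333.4 228.3] 744 mean [ 0.4414 -0.1362] rect [ 444.8 -129.5] [ 85.1 111. ] 21.5 zmed 0.0045
scene red [366.2 207.9] 153 mean [ 0.4204 -0.2631] rect [ 420.8 -262.5] [40.5 52.3] 34.1 zmed 0.0044
scene green [345.5 175.1] 211 mean [ 0.558  -0.3481] rect [ 558.4 -348.8] [60.3 61.3] 40.3 zmed 0.0053
scene ybox [310.2 243.2] 345 mean [ 0.4119 -0.0021] rect [416.7  -5.3] [67.1 60.4] 64.4 zmed 0.07
[... 3962 characters left out ...]
   5    4    4]
 [   2    1    0    1    0    3    4   -2    3    2    4    0    2    0    2    0    1    0    0   -2   -1    5    3    1    2   -3    1    3   28   36   11   -3    0   -5    7    5    2    2    7    2    0    3    1    0    5]
 [  -2   -1   -4    4    1    3    2    3    6   -4   -2    1    7 1300    5    4   -1    4    0    1   -3    3    3    1    3    1   -1    2   -1   -2    4    1   -3    0    0    3    1    0   -3    4    0    5    3   -3    3]
 [   1   -1    4    0    8    1    2   -3    1    0    1    9    4   -6    2    1    0    0    2   -3    1   -1   -7    4    1   -1    2    2   -3    0    1    1    3    7    5    2    4    3   -1   -1    2   -2    4    0   -3]]
```

```bash
cat >> h.py <<'E'
def band(f,lo,hi,box):
    cl=cloud(f);x0,x1,y0,y1=box
    return ((cl[...,2]>lo)&(cl[...,2]<hi)&(cl[...,0]>x0)&(cl[...,0]<x1)&(cl[...,1]>y0)&(cl[...,1]<y1)&(f["z_map"]>0)).astype(np.uint8)
E
python3 - <<'E'
from h import *
f=dict(np.load("top0.npz"));cl=cloud(f);B=(.33,.52,-.08,.1)
for n,lo,hi,z in(("red",.108,.135,.121),("green",.086,.104,.093),("ybox",.064,.084,.073),("bbox",.036,.056,.045)):
    m=band(f,lo,hi,B); 
    if n!="bbox" : m=cv2.morphologyEx(m,cv2.MORPH_CLOSE,np.ones((3,3)))
    p,r=rect(f,m,z); ys,xs=np.nonzero(m)
    c,rad=cv2.minEnclosingCircle((cast(f,np.c_[xs,ys],z)[:,:2]*1000).astype(np.float32))
    print(n,m.sum(),np.c_[xs,ys].mean(0),p.round(4),np.round(r[0],1),np.round(r[1],1),r[2],"circ",np.round(c,1),rad)
m,c,a=mask(f,(98,150,180),(115,255,255),(295,200,345,245))
p,r=rect(f,m,.005);print("btray",a,p,r)
m,c,a=mask(f,(0,110,120),(8,255,255),(350,212,382,245));p,r=rect(f,m,.005);print("red",a,p,r)
# scene spools
s=dict(np.load("scene0.npz"))
for n,lo,hi,z in(("red",.114,.135,.121),("green",.088,.104,.093)):
    m=band(s,lo,hi,B);n_,l,st,c=cv2.connectedComponentsWithStats(m);i=1+np.argmax(st[1:,4]);p,r=rect(s,(l==i).astype(np.uint8),z);print("scene",n,st[i,4],c[i],p,r)
# height map
print("max height mm, grid: rows x .36.. step .04, cols y +.24..-.44 step .04")
for x in np.arange(.36,.68,.04):
    print(round(x,2),[int(1000*np.max(np.r_[0,cl[...,2][(abs(cl[...,0]-x)<.02)&(abs(cl[...,1]-y)<.02)&(cl[...,2]<1)]])) for y in np.arange(.24,-.46,-.04)])
E
```

```text
red 96 [279.02083333 224.05208333] [ 0.4267 -0.016 ] [426.8 -16. ] [27.3 26.9] 44.560401916503906 circ [426.8 -15.9] 14.797618865966797
green 90 [266.05555556 218.43333333] [0.4458 0.0229] [432.6   8.4] [69.8 28.2] 49.93775939941406 circ [436.9   4.9] 35.95133972167969
ybox 222 [281.10810811 226.92792793] [ 0.4231 -0.0175] [429.3  -7.8] [82.3 40.1] 64.87776184082031 circ [429.  -9.] 42.499698638916016
bbox 258 [274.46899225 221.68992248] [0.4413 0.0042] [460.4 -17.4] [ 94.1 121.4] 61.94239044189453 circ [456.8  -9.8] 67.70516967773438
btray 1133 [ 0.4463748 -0.1307224] ((447.0174560546875, -131.00958251953125), (90.42765808105469, 114.8419418334961), 21.245834350585938)
red 254 [ 0.42155655 -0.26684579] ((421.147216796875, -267.83367919921875), (51.24504852294922, 51.13108825683594), 89.19691467285156)
scene red 98 [309.30612245 224.28571429] [ 0.42432607 -0.01305548] ((423.56817626953125, -12.874137878417969), (26.481712341308594, 31.025291442871094), 40.18901824951172)
scene green 91 [292.0989011 237.2967033] [0.44560151 0.02595753] ((445.47174072265625, 25.843212127685547), (29.746896743774414, 28.63443946838379), 6.032969951629639)
max height mm, grid: rows x .36.. step .04, cols y +.24..-.44 step .04
0.36 [8, 14, 12, 8, 7, 9, 9, 7, 7, 9, 8, 8, 7, 10, 6, 8, 48, 47]
0.4 [11, 12, 14, 12, 7, 49, 124, 124, 12, 11, 16, 8, 10, 12, 8, 7, 51, 50]
0.44 [8, 13, 12, 7, 7, 98, 125, 126, 14, 9, 12, 12, 13, 13, 9, 8, 54, 57]
0.48 [7, 7, 53, 55, 8, 94, 52, 22, 21, 14, 13, 10, 8, 8, 7, 9, 54, 55]
0.52 [53, 49, 51, 55, 393, 6, 8, 118, 32, 12, 12, 9, 9, 7, 15, 13, 8, 7]
0.56 [49, 7, 7, 203, 395, 396, 395, 387, 239, 25, 7, 13, 7, 7, 14, 12, 13, 8]
0.6 [11, 6, 6, 2, 0, 5, 395, 398, 396, 394, 245, 33, 8, 6, 11, 15, 8, 13]
0.64 [815, 7, 5, 0, 0, 0, 0, 0, 394, 396, 396, 396, 296, 9, 9, 7, 9, 10]
0.68 [35, 6, 10, 9, 8, 0, 0, 0, 0, 0, 0, 395, 396, 397, 394, 7, 8, 8]
```

```bash
python3 - <<'E'
from h import *
t=cloud(dict(np.load("top0.npz")));s=cloud(dict(np.load("scene0.npz")))
for z0,z1 in((.02,.08),(.08,.13),(.13,.18),(.18,.25),(.25,.42)):
  print(z0,z1)
  for nm,c in(("t",t),("s",s)):
    o=[]
    for y in np.arange(.16,-.42,-.04):
        k=(abs(c[...,1]-y)<.02)&(c[...,2]>z0)&(c[...,2]<z1)&(c[...,0]>.475)&(c[...,0]<.8)
        v=np.sort(c[...,0][k]); o.append((round(y,2),len(v),round(float(v[min(2,len(v)-1)]),3)if len(v) else None))
    print(nm,*o)
# gripper cloud: scene around TCP
k=(abs(s[...,0]-.215)<.2)&(abs(s[...,1]+.533)<.2)&(s[...,2]>.15)&(s[...,2]<.7)
P=s[k]; print(len(P))
R=np.deg2rad(22);ty=np.array([.375,-.927]);tx=np.array([.927,.375])
for z in np.arange(.19,.45,.02):
    q=P[abs(P[:,2]-z)<.01][:,:2]-[.215,-.533]
    if len(q): print(round(z,2),len(q),"tx",(q@tx).min().round(3),(q@tx).max().round(3),"ty",(q@ty).min().round(3),(q@ty).max().round(3))
E
python3 - <<'E'
import cv2
a=cv2.imread("pics/scene0.png")[0:170,440:600];cv2.imwrite("pics/grip.png",cv2.resize(a,None,fx=3.5,fy=3.5,interpolation=2))
E
```

```text
0.02 0.08
t (np.float64(0.16), 146, 0.501) (np.float64(0.12), 77, 0.488) (np.float64(0.08), 0, None) (np.float64(0.04), 4, 0.479) (np.float64(-0.0), 3, 0.478) (np.float64(-0.04), 118, 0.501) (np.float64(-0.08), 252, 0.52) (np.float64(-0.12), 153, 0.559) (np.float64(-0.16), 55, 0.601) (np.float64(-0.2), 252, 0.598) (np.float64(-0.24), 186, 0.634) (np.float64(-0.28), 0, None) (np.float64(-0.32), 0, None) (np.float64(-0.36), 0, None) (np.float64(-0.4), 19, 0.476)
s (np.float64(0.16), 204, 0.49) (np.float64(0.12), 107, 0.486) (np.float64(0.08), 1, 0.566) (np.float64(0.04), 6, 0.478) (np.float64(-0.0), 15, 0.7) (np.float64(-0.04), 338, 0.501) (np.float64(-0.08), 225, 0.55) (np.float64(-0.12), 233, 0.566) (np.float64(-0.16), 104, 0.599) (np.float64(-0.2), 93, 0.606) (np.float64(-0.24), 71, 0.633) (np.float64(-0.28), 0, None) (np.float64(-0.32), 0, None) (np.float64(-0.36), 0, None) (np.float64(-0.4), 13, 0.477)
0.08 0.13
t (np.float64(0.16), 218, 0.724) (np.float64(0.12), 4, 0.551) (np.float64(0.08), 30, 0.551) (np.float64(0.04), 23, 0.555) (np.float64(-0.0), 23, 0.571) (np.float64(-0.04),
[... 3345 characters left out ...]
(-0.16), 384, 0.621) (np.float64(-0.2), 337, 0.638) (np.float64(-0.24), 327, 0.655) (np.float64(-0.28), 287, 0.671) (np.float64(-0.32), 286, 0.687) (np.float64(-0.36), 205, 0.704) (np.float64(-0.4), 37, 0.726)
2936
0.21 44 tx -0.007 0.01 ty -0.063 0.05
0.23 83 tx -0.009 0.01 ty -0.064 0.053
0.25 53 tx -0.008 0.01 ty -0.064 -0.049
0.27 58 tx -0.009 0.01 ty -0.066 -0.053
0.29 35 tx -0.008 0.01 ty -0.064 -0.054
0.31 238 tx -0.034 0.035 ty -0.088 0.078
0.33 244 tx -0.033 0.035 ty -0.093 0.083
0.35 459 tx -0.033 0.035 ty -0.094 0.087
0.37 150 tx -0.019 0.024 ty -0.046 -0.008
0.39 274 tx -0.035 0.038 ty -0.047 -0.003
0.41 263 tx -0.036 0.038 ty -0.042 0.019
0.43 269 tx -0.035 0.037 ty -0.041 0.004
```

View pics/grip.png

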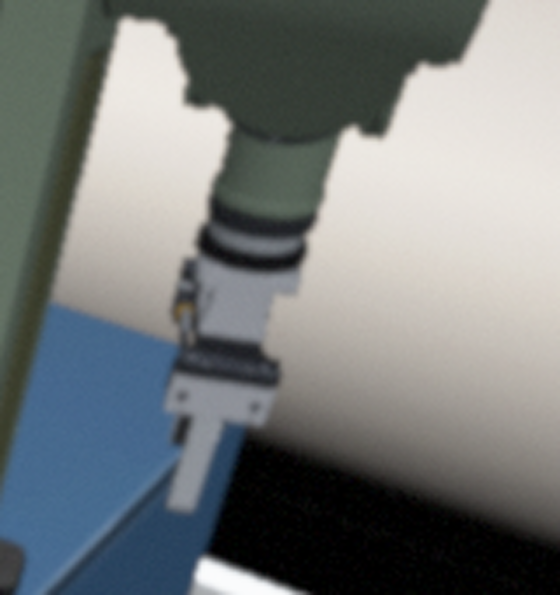

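The measured top rectangle puts the yellow box's long side parallel to what I took for the blue box's length. I'll check the stack geometry more carefully before reaching.

```bash
python3 - <<'E'
from h import *
B=(.36,.5,-.07,.07)
for n in("top","scene"):
    f=dict(np.load(n+"0.npz"));cl=cloud(f)
    pts={}
    for nm,lo,hi,z in(("ybox+red",.066,.2,.073),("y",.066,.082,.073),("b",.038,.053,.045),("any",.02,.2,0)):
        m=band(f,lo,hi,B); 
        m=cv2.morphologyEx(m,cv2.MORPH_OPEN,np.ones((2,2)))
        P=cl[m>0][:,:2]*1000 if nm!="y" and nm!="b" else cast(f,np.argwhere(m)[:,::-1],z)[:,:2]*1000
        a=np.deg2rad(63);u=np.array([np.cos(a),np.sin(a)]);w=np.array([np.sin(a),-np.cos(a)])
        print(n,nm,len(P),"along63",np.percentile(P@u,[1,3,50,97,99]).round(),"along-27",np.percentile(P@w,[1,3,50,97,99]).round(), np.round(cv2.minAreaRect(P.astype(np.float32))[1:],1) if 0 else cv2.minAreaRect(P.astype(np.float32)))
    # colored
    cv2.imwrite(f"pics/hm_{n}.png",cv2.resize(cv2.applyColorMap(np.clip(cl[...,2]*1000*2,0,255).astype(np.uint8),cv2.COLORMAP_JET)[(200 if n=='top' else 210):(250 if n=='top' else 290),250:350],None,fx=7,fy=7,interpolation=0))
E
```

```text
top ybox+red 394 along63 [147. 148. 179. 230. 232.] along-27 [366. 367. 385. 403. 405.] ((393.953125, -55.71369171142578), (210.3738250732422, 48.76408386230469), 52.33360290527344)
top y 202 along63 [143. 145. 164. 204. 205.] along-27 [366. 366. 381. 404. 405.] ((421.9814147949219, -19.556468963623047), (61.91012954711914, 39.66684341430664), 64.77722930908203)
top b 230 along63 [154. 156. 208. 235. 237.] along-27 [357. 357. 386. 416. 416.] ((432.80450439453125, -1.5339469909667969), (84.1234130859375, 59.877601623535156), 61.9181022644043)
top any 663 along63 [147. 149. 187. 233. 235.] along-27 [357. 358. 384. 414. 416.] ((399.11102294921875, -54.75190734863281), (214.20570373535156, 69.53958129882812), 55.98553466796875)
scene ybox+red 620 along63 [120. 150. 188. 235. 237.] along-27 [362. 363. 376. 400. 469.] ((229.463623046875, 255.05810546875), (91.39725494384766, 917.8013305664062), 37.14883041381836)
scene y 315 along63 [148. 150. 189. 233. 236.] along-27 [355. 356. 373. 397. 399.] ((423.1715393066406, 1.243804931640625), (91.1627197265625, 45.8590202331543), 65.5921401977539)
scene b 333 along63 [154. 160. 216. 242. 243.] along-27 [347. 348. 362. 407. 411.] ((419.63214111328125, 19.30752182006836), (102.70520782470703, 61.545188903808594), 33.60789489746094)
scene any 1280 along63 [124. 150. 196. 242. 243.] along-27 [354. 355. 372. 402. 417.] ((234.83143615722656, 259.09844970703125), (105.34994506835938, 917.7846069335938), 37.11662673950195)
```

View pics/hm_top.png

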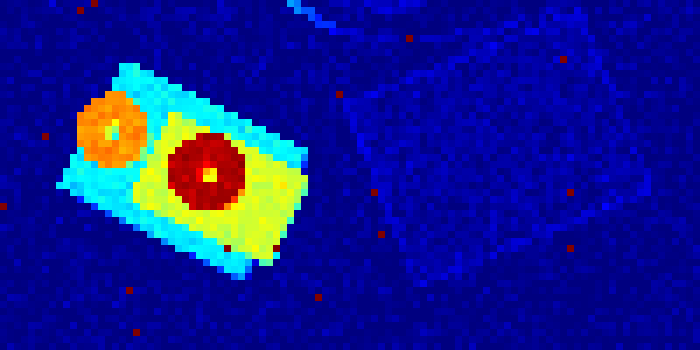

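The height map settles the geometry. The yellow box (61.9x39.7 mm, heading 65°) actually lies lengthwise on the blue box (84x60, heading 62°), not crosswise as the description says. I'll go by the measurement. The spool tops are the red ring (red spool, z 121) and the orange ring (green spool, z 93). The red spool is first.

```bash
cat > go.py <<'E'
import sys,numpy as np
from plant import *
from scipy.spatial.transform import Rotation as Ro
# usage: go.py x y z yaw : shift in present tool axes (mm), shift in target tool axes, turn (tool rotvec)
x,y,z,yaw=map(float,sys.argv[1:5]); s=get_state()
R=Ro.from_euler("xyz",s["eef_rot"],degrees=True);T=Ro.from_euler("xyz",[180,0,yaw],degrees=True)
d=np.array([x,y,z])-s["tcp_pos"]
print("t",round(s["time_s"],2),"tcp",np.round(s["tcp_pos"],4),"rpy",np.round(s["eef_rot"],2),"w",round(float(s["gripper_width"]),4),"F",np.round(s["wrist_force"],1))
print("now axes mm",(R.inv().apply(d)*1000).round(1),"target axes mm",(T.inv().apply(d)*1000).round(1),"turn",(R.inv()*T).as_rotvec().round(3))
E
python3 go.py .4255 -.0145 .200 63
```

```text
t 0.1 tcp [ 0.2151 -0.5325  0.2044] rpy [-1.7988e+02 -1.0000e-02  2.1990e+01] w 0.094 F [ 0.   0.5 -0. ]
now axes mm [ 389.  -401.5    5.3] target axes mm [557.  -47.7   4.4] turn [-0.002 -0.001 -0.716]
```

```bash
python3 -m inch '{"travel":[[0,0,0],[0,0,0],[0,0,0],[0,0,0],[0,0,0],[40,-4,0],[40,-4,0],[40,-4,0],[40,-4,0],[40,-4,0],[40,-4,0],[40,-4,0]],"dr":[[0,0,-0.143],[0,0,-0.143],[0,0,-0.143],[0,0,-0.143],[0,0,-0.143],[0,0,0],[0,0,0],[0,0,0],[0,0,0],[0,0,0],[0,0,0],[0,0,0]],"claw":[1,1,1,1,1,1,1,1,1,1,1,1]}' 20; python3 go.py .4255 -.0145 .200 63
```

```text
time_s: 1.3
tcp_pos: [0.309, -0.2581, 0.1987]
eef_rot: [-179.4, -0.6, 64.2]
wrist_force: [0.9, -0.6, 1.0]
gripper_width: 0.0938
t 1.3 tcp [ 0.309  -0.2581  0.1987] rpy [-179.41   -0.63   64.16] w 0.0938 F [ 0.9 -0.6  1. ]
now axes mm [270.   -1.3   1.7] target axes mm [269.9  -6.8  -1.3] turn [-0.01  -0.011  0.02 ]
```

```bash
python3 -m inch '{"travel":[[40,-1,0],[40,-1,0],[40,-1,0],[40,-1,0],[40,-1,0],[40,-1,0],[20,0,0],[0,0,0]],"dr":[[-0.01,-0.01,0.02],[0,0,0],[0,0,0],[0,0,0],[0,0,0],[0,0,0],[0,0,0],[0,0,0]],"claw":[1,1,1,1,1,1,1,1]}'; python3 go.py .4255 -.0145 .200 63;python3 - <<'E'
from plant import *
import cv2
f=grab_frame("scene");cv2.imwrite("pics/s1.png",cv2.resize(f["pixels"][100:330,200:480,::-1],None,fx=2.8,fy=2.6))
E
```

```text
time_s: 2.1
tcp_pos: [0.4222, -0.008, 0.1973]
eef_rot: [-179.9, -0.1, 63.2]
wrist_force: [0.3, 0.4, 1.0]
gripper_width: 0.094
t 2.1 tcp [ 0.4222 -0.008   0.1973] rpy [-1.799e+02 -1.000e-01  6.325e+01] w 0.094 F [0.3 0.4 1. ]
now axes mm [-4.3  5.9 -2.8] target axes mm [-4.3  5.9 -2.7] turn [-0.002 -0.002  0.004]
```

View pics/s1.png

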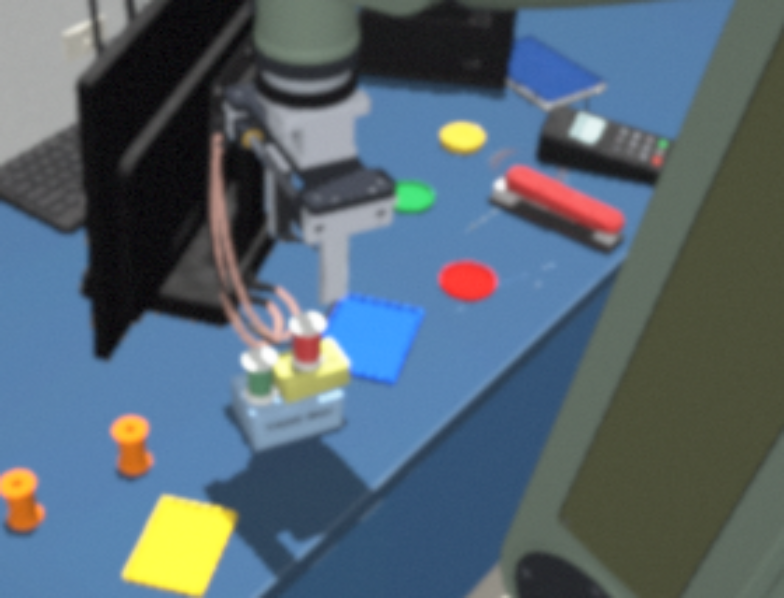

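The gripper hangs above the stack (finger at crop (333,260)), well clear of the monitor, and the red spool is at (307,340). Descending now.

```bash
python3 -m inch '{"travel":[[-4,6,0],[0,0,0],[0,0,30],[0,0,30],[0,0,20],[0,0,0]],"dr":[[0,0,0],[0,0,0],[0,0,0],[0,0,0],[0,0,0],[0,0,0]],"claw":[1,1,1,1,1,1]}'; python3 go.py .4255 -.0145 .087 63;python3 - <<'E'
from plant import *
from h import *
f=grab_frame("scene");cv2.imwrite("pics/s2.png",cv2.resize(f["pixels"][150:300,230:400,::-1],None,fx=4,fy=4))
m,c,a=mask(f,(0,110,120),(8,255,255),(345,190,400,230));p,r=rect(f,m,.005);print("red dish",a,c,p,r)
E
```

```text
time_s: 2.75
tcp_pos: [0.425, -0.023, 0.1159]
eef_rot: [179.9, 0.0, 62.6]
wrist_force: [-0.7, -0.2, 0.5]
gripper_width: 0.0937
t 2.75 tcp [ 0.425  -0.023   0.1159] rpy [1.799e+02 2.000e-02 6.256e+01] w 0.0937 F [-0.7 -0.2  0.5]
now axes mm [ 7.8 -3.5 28.9] target axes mm [ 7.8 -3.4 28.9] turn [ 0.002  0.    -0.008]
red dish 164 [366.65243902 207.90243902] [ 0.4192028 -0.2637926] ((420.13409423828125, -263.5537109375), (47.663360595703125, 49.693206787109375), 69.35323333740234)
```

View pics/s2.png

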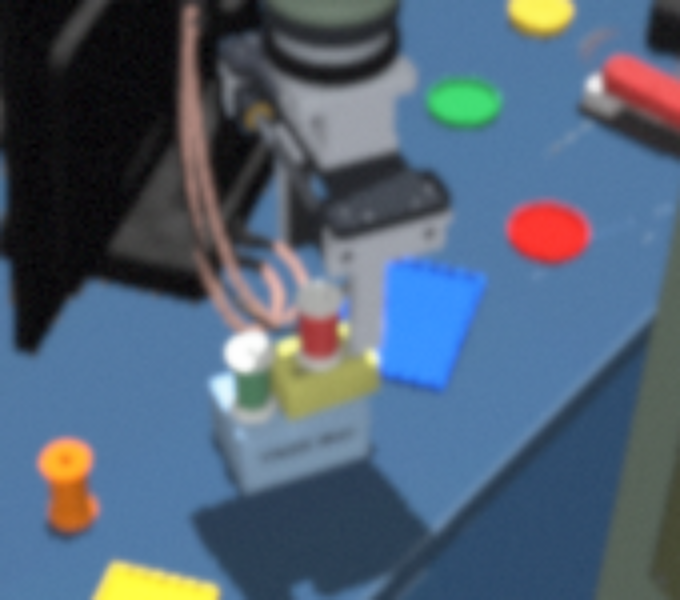

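```bash
python3 -m inch '{"travel":[[8,-3,0],[0,0,0],[0,0,0]],"dr":[[0,0,-0.008],[0,0,0],[0,0,0]],"claw":[1,1,1]}'; python3 go.py .4255 -.0145 .087 63
```

```text
time_s: 3.1
tcp_pos: [0.4297, -0.016, 0.1206]
eef_rot: [179.4, -0.1, 62.9]
wrist_force: [0.0, 0.7, -0.6]
gripper_width: 0.0947
t 3.1 tcp [ 0.4297 -0.016   0.1206] rpy [ 1.7944e+02 -8.0000e-02  6.2900e+01] w 0.0947 F [ 0.   0.7 -0.6]
now axes mm [-0.6 -4.7 33.5] target axes mm [-0.6 -4.4 33.6] turn [ 0.01  -0.001 -0.002]
```

```bash
python3 -m inch '{"travel":[[0,-4,12],[0,0,12],[0,0,8]],"dr":[[0.01,0,0],[0,0,0],[0,0,0]],"claw":[1,1,1]}'; python3 go.py .4255 -.0145 .087 63
```

```text
time_s: 3.4
tcp_pos: [0.4287, -0.0144, 0.0892]
eef_rot: [179.7, -0.2, 63.0]
wrist_force: [-0.1, -0.5, -1.1]
gripper_width: 0.0942
t 3.4 tcp [ 0.4287 -0.0144  0.0892] rpy [ 1.7965e+02 -1.7000e-01  6.2950e+01] w 0.0942 F [-0.1 -0.5 -1.1]
now axes mm [-1.6 -2.8  2.2] target axes mm [-1.6 -2.8  2.2] turn [ 0.006 -0.003 -0.001]
```

```bash
python3 -m inch '{"travel":[[-1,-3,2],[0,0,0],[0,0,0],[0,0,0],[0,0,0],[0,0,0],[0,0,0],[0,0,0]],"dr":[[0,0,0],[0,0,0],[0,0,0],[0,0,0],[0,0,0],[0,0,0],[0,0,0],[0,0,0]],"claw":[1,0.2,0,-0.2,-0.3,-0.4,-0.5,-0.5]}' 12; python3 go.py .4255 -.0145 .087 63
```

```text
time_s: 4.2
tcp_pos: [0.4241, -0.0136, 0.0854]
eef_rot: [179.8, -0.1, 63.0]
wrist_force: [-0.5, 0.0, -0.2]
gripper_width: 0.0415
t 4.2 tcp [ 0.4241 -0.0136  0.0854] rpy [ 1.7984e+02 -1.3000e-01  6.2950e+01] w 0.0415 F [-0.5  0.  -0.2]
now axes mm [-0.2  1.7 -1.6] target axes mm [-0.2  1.7 -1.6] turn [ 0.003 -0.002 -0.001]
```

```bash
python3 -m inch '{"travel":[[0,1,-1],[0,0,0],[0,0,0],[0,0,0],[0,0,0]],"dr":[[0,0,0],[0,0,0],[0,0,0],[0,0,0],[0,0,0]],"claw":[-0.6,-0.7,-0.8,-0.8,-0.8]}' 12; python3 go.py .4255 -.0145 .087 63
```

```text
time_s: 4.7
tcp_pos: [0.4253, -0.0142, 0.0866]
eef_rot: [179.8, -0.1, 63.0]
wrist_force: [-0.2, 0.3, 0.8]
gripper_width: 0.0294
t 4.7 tcp [ 0.4253 -0.0142  0.0866] rpy [ 1.7981e+02 -1.3000e-01  6.2950e+01] w 0.0294 F [-0.2  0.3  0.8]
now axes mm [-0.2  0.3 -0.4] target axes mm [-0.2  0.3 -0.4] turn [ 0.003 -0.002 -0.001]
```

Jaws stopped at 29.4 mm on the spool. Lifting it.

```bash
python3 -m inch '{"travel":[[0,0,0],[0,0,-10],[0,0,-20],[0,0,-30],[0,0,-30],[0,0,0]],"dr":[[0,0,0],[0,0,0],[0,0,0],[0,0,0],[0,0,0],[0,0,0]],"claw":[-0.8,-0.8,-0.8,-0.8,-0.8,-0.8]}' 20; python3 go.py .4205 -.2655 .170 63;python3 - <<'E'
from plant import *
from h import *
f=grab_frame("scene");cv2.imwrite("pics/s3.png",cv2.resize(f["pixels"][150:300,230:400,::-1],None,fx=4,fy=4))
f=grab_frame("top");print(f["z_map"].shape)
m,c,a=mask(f,(0,90,120),(10,255,255),(345,205,390,250));p,r=rect(f,m,.005);print("red dish",a,c,p,r)
E
```

```text
time_s: 5.3
tcp_pos: [0.4237, -0.0139, 0.1808]
eef_rot: [180.0, -0.1, 63.0]
wrist_force: [0.6, -0.4, 0.1]
gripper_width: 0.0295
t 5.3 tcp [ 0.4237 -0.0139  0.1808] rpy [ 1.7998e+02 -1.0000e-01  6.2950e+01] w 0.0295 F [ 0.6 -0.4  0.1]
now axes mm [-225.6  111.6   10.4] target axes mm [-225.7  111.4   10.8] turn [ 0.    -0.002 -0.001]
(400, 640)
red dish 254 [366.20866142 228.36614173] [ 0.42150719 -0.26697471] ((421.147216796875, -267.83367919921875), (51.24504852294922, 51.13108825683594), 89.19691467285156)
```

View pics/s3.png

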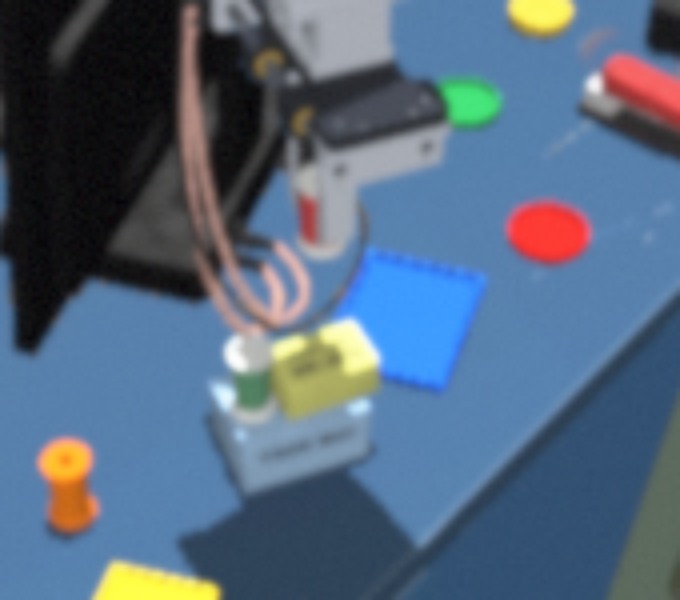

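The red spool is held upright at (320,215). The yellow box still sits lengthwise on the blue box, and the green spool is standing. Moving to the red dish.

```bash
python3 -m inch '{"travel":[[-20,10,0],[-37,18,0],[-37,18,0],[-37,18,0],[-37,18,0],[-37,18,0],[-15,8,0],[0,0,0],[0,0,0]],"dr":[[0,0,0],[0,0,0],[0,0,0],[0,0,0],[0,0,0],[0,0,0],[0,0,0],[0,0,0],[0,0,0]],"claw":[-0.8,-0.8,-0.8,-0.8,-0.8,-0.8,-0.8,-0.8,-0.8]}'; python3 go.py .421 -.266 .060 63
```

```text
time_s: 6.3
tcp_pos: [0.4074, -0.2587, 0.1588]
eef_rot: [-177.9, -0.4, 63.2]
wrist_force: [-0.4, 0.7, -1.3]
gripper_width: 0.0295
t 6.3 tcp [ 0.4074 -0.2587  0.1588] rpy [-177.94   -0.37   63.16] w 0.0295 F [-0.4  0.7 -1.3]
now axes mm [-1.1 18.9 98.1] target axes mm [-0.4 15.4 98.8] turn [-0.036 -0.006  0.003]
```

```bash
python3 -m inch '{"travel":[[0,10,30],[0,5,30],[0,0,20],[0,0,0],[0,0,0]],"dr":[[-0.036,-0.006,0],[0,0,0],[0,0,0],[0,0,0],[0,0,0]],"claw":[-0.8,-0.8,-0.8,-0.8,-0.8]}'; python3 go.py .421 -.266 .018 63
```

```text
time_s: 6.8
tcp_pos: [0.4211, -0.2553, 0.0758]
eef_rot: [-179.9, -0.2, 63.7]
wrist_force: [0.3, -0.3, -0.2]
gripper_width: 0.0291
t 6.8 tcp [ 0.4211 -0.2553  0.0758] rpy [-179.93   -0.22   63.68] w 0.0291 F [ 0.3 -0.3 -0.2]
now axes mm [-9.8  4.7 57.8] target axes mm [-9.5  4.8 57.8] turn [-0.001 -0.004  0.012]
```

```bash
python3 -m inch '{"travel":[[-9,5,10],[0,0,15],[0,0,15],[0,0,0],[0,0,0]],"dr":[[0,-0.004,0],[0,0,0],[0,0,0],[0,0,0],[0,0,0]],"claw":[-0.8,-0.8,-0.8,-0.8,-0.8]}'; python3 go.py .421 -.266 .018 63; python3 - <<'E'
from plant import *
from h import *
f=grab_frame("scene");cv2.imwrite("pics/s4.png",cv2.resize(f["pixels"][120:270,290:460,::-1],None,fx=4,fy=4))
E
```

```text
time_s: 7.3
tcp_pos: [0.4262, -0.269, 0.0394]
eef_rot: [179.4, 0.2, 63.9]
wrist_force: [-0.3, -0.4, 0.0]
gripper_width: 0.0293
t 7.3 tcp [ 0.4262 -0.269   0.0394] rpy [179.43   0.24  63.87] w 0.0293 F [-0.3 -0.4  0. ]
now axes mm [ 0.5 -6.2 21.3] target axes mm [ 0.3 -6.  21.4] turn [0.01  0.004 0.015]
```

View pics/s4.png

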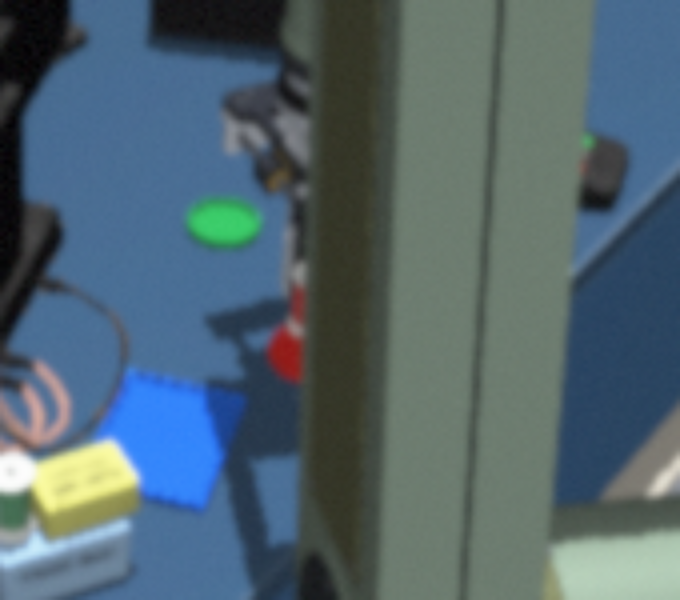

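```bash
python3 -m inch '{"travel":[[0,-5,6],[0,0,6],[0,0,0],[0,0,0]],"dr":[[0.01,0.004,0],[0,0,0],[0,0,0],[0,0,0]],"claw":[-0.8,-0.8,-0.8,-0.8]}'; python3 go.py .421 -.266 .017 63
```

```text
time_s: 7.75
tcp_pos: [0.4226, -0.2681, 0.0286]
eef_rot: [179.8, 0.1, 63.9]
wrist_force: [-0.5, 0.1, 0.3]
gripper_width: 0.0293
t 7.75 tcp [ 0.4226 -0.2681  0.0286] rpy [1.7981e+02 7.0000e-02 6.3860e+01] w 0.0293 F [-0.5  0.1  0.3]
now axes mm [ 1.2 -2.4 11.6] target axes mm [ 1.1 -2.4 11.6] turn [0.003 0.001 0.015]
```

```bash
python3 -m inch '{"travel":[[1,-2,5],[0,0,4],[0,0,2],[0,0,0]],"dr":[[0.003,0.001,0],[0,0,0],[0,0,0],[0,0,0]],"claw":[-0.8,-0.8,-0.8,-0.8]}'; python3 go.py .421 -.266 .017 63
```

```text
time_s: 8.15
tcp_pos: [0.4212, -0.2662, 0.0167]
eef_rot: [180.0, 0.0, 63.9]
wrist_force: [-0.0, 0.3, -0.2]
gripper_width: 0.0294
t 8.15 tcp [ 0.4212 -0.2662  0.0167] rpy [1.7999e+02 1.0000e-02 6.3870e+01] w 0.0294 F [-0.   0.3 -0.2]
now axes mm [ 0.1 -0.2 -0.3] target axes mm [ 0.1 -0.2 -0.3] turn [0.    0.    0.015]
```

```bash
python3 -m inch '{"travel":[[0,0,1],[0,0,1],[0,0,0]],"dr":[[0,0,0],[0,0,0],[0,0,0]],"claw":[-0.8,-0.8,-0.8]}'; python3 go.py .421 -.266 .017 63
```

```text
time_s: 8.45
tcp_pos: [0.4215, -0.2665, 0.0171]
eef_rot: [-180.0, 0.0, 63.9]
wrist_force: [-0.4, -1.5, 0.3]
gripper_width: 0.0293
t 8.45 tcp [ 0.4215 -0.2665  0.0171] rpy [-1.7998e+02  2.0000e-02  6.3890e+01] w 0.0293 F [-0.4 -1.5  0.3]
now axes mm [ 0.2 -0.7  0.1] target axes mm [ 0.2 -0.7  0.1] turn [-0.     0.     0.016]
```

```bash
python3 -m inch '{"travel":[[0,0,2],[0,0,2],[0,0,1]],"dr":[[0,0,0],[0,0,0],[0,0,0]],"claw":[-0.8,-0.8,-0.8]}'; python3 go.py .421 -.266 .017 63
```

```text
time_s: 8.75
tcp_pos: [0.4219, -0.2669, 0.0166]
eef_rot: [-179.9, 0.0, 63.9]
wrist_force: [-1.6, 1.5, 2.8]
gripper_width: 0.0295
t 8.75 tcp [ 0.4219 -0.2669  0.0166] rpy [-1.7989e+02  2.0000e-02  6.3930e+01] w 0.0295 F [-1.6  1.5  2.8]
now axes mm [ 0.4 -1.2 -0.4] target axes mm [ 0.3 -1.2 -0.4] turn [-0.002  0.     0.016]
```

Contact (2.8 N up, height no longer falling). Releasing.

```bash
python3 -m inch '{"travel":[[0,0,0],[0,0,0],[0,0,0],[0,0,0],[0,0,-20],[0,0,-35],[0,0,-40],[0,0,-40],[0,0,0]],"dr":[[0,0,0],[0,0,0],[0,0,0],[0,0,0],[0,0,0],[0,0,0],[0,0,0],[0,0,0],[0,0,0]],"claw":[-0.3,-0.2,-0.1,0.1,0.2,0.3,0.3,0.3,0.3]}'; python3 go.py .4457 .0245 .17 42
```

```text
time_s: 9.65
tcp_pos: [0.4206, -0.2657, 0.1526]
eef_rot: [-179.5, -0.1, 63.9]
wrist_force: [0.8, -0.5, -0.2]
gripper_width: 0.0608
t 9.65 tcp [ 0.4206 -0.2657  0.1526] rpy [-1.7953e+02 -9.0000e-02  6.3910e+01] w 0.0608 F [ 0.8 -0.5 -0.2]
now axes mm [ 271.6 -105.3  -16.1] target axes mm [ 212.8 -198.9  -17.4] turn [-0.008 -0.     0.382]
```

```bash
python3 - <<'E'
from plant import *
from h import *
f=grab_frame("top");cv2.imwrite("pics/t5.png",cv2.resize(f["pixels"][150:270,190:430,::-1],None,fx=3.3,fy=3.3))
E
```

```text
(no output)
```

View pics/t5.png

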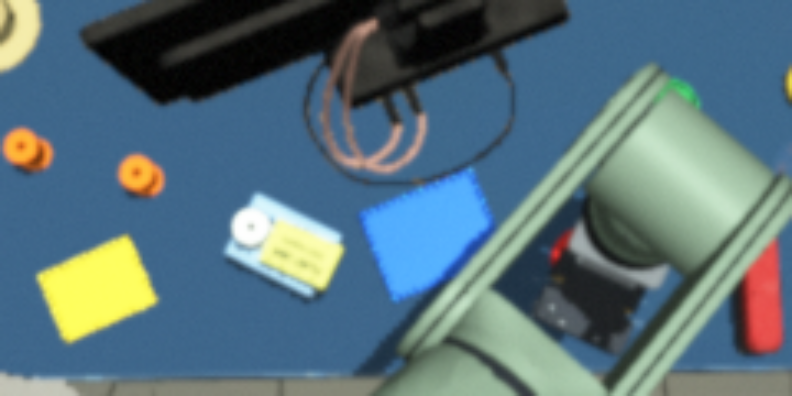

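The arm hides the red dish. The green spool (250,228) and the yellow box (300,253) are in clear view, so I'll re-measure the stack.

```bash
cat > meas.py <<'E'
from plant import *
from h import *
f=grab_frame("top");B=(.36,.5,-.075,.07)
for n,lo,hi,z in(("green",.086,.104,.093),("ybox",.064,.081,.073),("bbox",.038,.054,.045),("blue_all",.03,.2,.045)):
    m=band(f,lo,hi,B); m=cv2.morphologyEx(m,cv2.MORPH_OPEN,np.ones((2,2)))
    if m.sum()<20: continue
    n_,l,st,c=cv2.connectedComponentsWithStats(m);i=1+np.argmax(st[1:,4]);
    if n!="bbox": m=(l==i).astype(np.uint8)
    p,r=rect(f,m,z);print(n,m.sum(),p.round(4),np.round(r[0],1),np.round(r[1],1),round(r[2],1))
f=grab_frame("scene")
for n,lo,hi,z in(("green",.086,.104,.093),("ybox",.066,.081,.073),("bbox",.038,.054,.045)):
    m=band(f,lo,hi,B);m=cv2.morphologyEx(m,cv2.MORPH_OPEN,np.ones((2,2)));n_,l,st,c=cv2.connectedComponentsWithStats(m)
    if n_<2: continue
    i=1+np.argmax(st[1:,4]);p,r=rect(f,(l==i).astype(np.uint8),z);print("scene",n,st[i,4],p.round(4),np.round(r[0],1),np.round(r[1],1),round(r[2],1))
E
python3 meas.py
```

```text
green 82 [0.4437 0.0216] [444.1  21.7] [28.3 25.2] 0.2
ybox 306 [ 0.4222 -0.0196] [421.9 -19.6] [61.5 40.4] 63.5
bbox 229 [0.4358 0.0038] [432.8  -1.5] [84.1 59.9] 61.9
blue_all 652 [ 0.4317 -0.0037] [431.6  -3.1] [99.6 59.7] 62.6
scene green 96 [0.4411 0.0274] [441.3  27.5] [28.9 30.1] 40.1
scene ybox 367 [ 0.4188 -0.0078] [4.228e+02 4.000e-01] [88.6 46.7] 64.6
scene bbox 331 [0.422  0.0212] [428.4   6.2] [86.5 65.7] 61.6
```

```bash
python3 -m inch '{"travel":[[0,0,-10],[0,0,-10],[0,0,0]],"dr":[[-0.008,0,0.095],[0,0,0.095],[0,0,0]],"claw":[0.1,0.1,0.1]}'; python3 go.py .443 .0245 .17 53
```

```text
time_s: 10.1
tcp_pos: [0.4129, -0.2589, 0.159]
eef_rot: [-178.4, -0.2, 52.6]
wrist_force: [-0.5, -0.7, 0.7]
gripper_width: 0.052
t 10.1 tcp [ 0.4129 -0.2589  0.159 ] rpy [-178.42   -0.2    52.64] w 0.052 F [-0.5 -0.7  0.7]
now axes mm [ 243.6 -148.3   -6. ] target axes mm [ 244.4 -146.5  -11. ] turn [-0.028 -0.004 -0.006]
```

```bash
python3 -m inch '{"travel":[[20,-12,-4],[35,-22,-4],[35,-21,-4],[35,-21,-2],[35,-21,-2],[35,-21,-2],[25,-15,0],[10,-6,0],[0,0,0],[0,0,0]],"dr":[[-0.028,-0.004,0],[0,0,0],[0,0,0],[0,0,0],[0,0,0],[0,0,0],[0,0,0],[0,0,0],[0,0,0],[0,0,0]],"claw":[0.1,0.1,0.1,0.1,0.1,0.1,0.1,0.1,0.1,0.1]}'; python3 go.py .443 .0245 .11 53
```

```text
time_s: 11.1
tcp_pos: [0.4287, 0.0214, 0.1579]
eef_rot: [-178.1, 0.6, 53.7]
wrist_force: [0.1, 0.6, -0.4]
gripper_width: 0.0516
t 11.1 tcp [0.4287 0.0214 0.1579] rpy [-178.07    0.6    53.69] w 0.0516 F [ 0.1  0.6 -0.4]
now axes mm [11.5 11.3 47.4] target axes mm [11.1  9.6 47.9] turn [-0.034  0.011  0.012]
```

```bash
python3 -m inch '{"travel":[[11,9,10],[0,0,20],[0,0,10],[0,0,0],[0,0,0]],"dr":[[-0.034,0.011,0.012],[0,0,0],[0,0,0],[0,0,0],[0,0,0]],"claw":[0.1,0.1,0.1,0.1,0.1]}'; python3 go.py .443 .0245 .067 53; python3 - <<'E'
from plant import *
from h import *
f=grab_frame("scene");cv2.imwrite("pics/s6.png",cv2.resize(f["pixels"][150:300,230:400,::-1],None,fx=4,fy=4))
E
```

```text
time_s: 11.6
tcp_pos: [0.4409, 0.021, 0.1134]
eef_rot: [-179.9, 0.2, 52.8]
wrist_force: [0.3, 0.3, 0.4]
gripper_width: 0.0514
t 11.6 tcp [0.4409 0.021  0.1134] rpy [-179.87    0.18   52.8 ] w 0.0514 F [0.3 0.3 0.4]
now axes mm [ 4.2 -0.3 46.4] target axes mm [ 4.1 -0.4 46.4] turn [-0.002  0.003 -0.003]
```

View pics/s6.png

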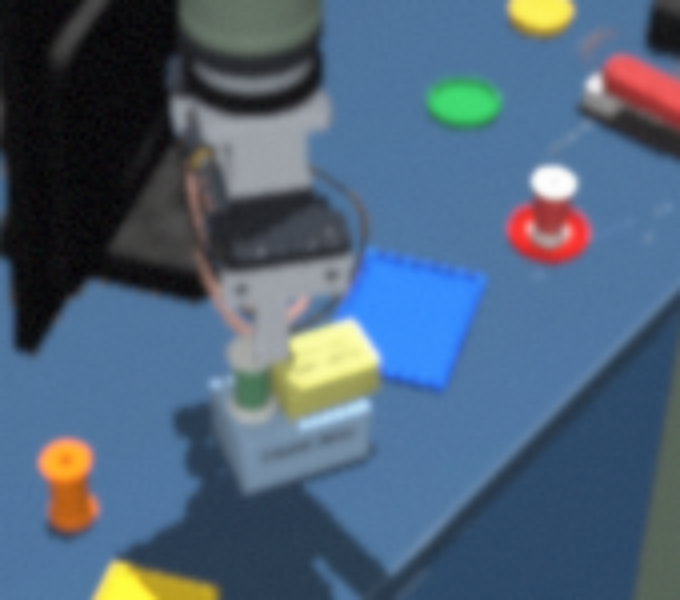

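The red spool stands upright in its dish (550,205). The gripper is just above the green spool (250,380) and needs +4 mm along tool x.

```bash
python3 -m inch '{"travel":[[4,0,10],[0,0,10],[0,0,0],[0,0,0]],"dr":[[0,0,0],[0,0,0],[0,0,0],[0,0,0]],"claw":[0.1,0.1,0.1,0.1]}'; python3 go.py .443 .0245 .067 53
```

```text
time_s: 12.05
tcp_pos: [0.445, 0.0238, 0.0934]
eef_rot: [179.9, 0.1, 52.8]
wrist_force: [0.2, 0.4, 0.3]
gripper_width: 0.0516
t 12.05 tcp [0.445  0.0238 0.0934] rpy [1.7995e+02 8.0000e-02 5.2770e+01] w 0.0516 F [0.2 0.4 0.3]
now axes mm [-0.6 -2.  26.4] target axes mm [-0.7 -2.  26.4] turn [ 0.001  0.001 -0.004]
```

```bash
python3 -m inch '{"travel":[[0,-2,10],[0,0,9],[0,0,5],[0,0,0]],"dr":[[0,0,0],[0,0,0],[0,0,0],[0,0,0]],"claw":[0.1,0.1,0.1,0.1]}'; python3 go.py .443 .0245 .067 53
```

```text
time_s: 12.45
tcp_pos: [0.4432, 0.0253, 0.0674]
eef_rot: [179.9, 0.1, 52.8]
wrist_force: [0.1, -0.2, 0.4]
gripper_width: 0.0519
t 12.45 tcp [0.4432 0.0253 0.0674] rpy [1.7994e+02 7.0000e-02 5.2800e+01] w 0.0519 F [ 0.1 -0.2  0.4]
now axes mm [-0.8  0.3  0.4] target axes mm [-0.8  0.3  0.4] turn [ 0.001  0.001 -0.003]
```

```bash
python3 -m inch '{"travel":[[0,0,0],[0,0,0],[0,0,0],[0,0,0],[0,0,0],[0,0,0]],"dr":[[0,0,0],[0,0,0],[0,0,0],[0,0,0],[0,0,0],[0,0,0]],"claw":[-0.1,-0.3,-0.5,-0.7,-0.8,-0.8]}' 12; python3 go.py .443 .0245 .067 53
```

```text
time_s: 13.05
tcp_pos: [0.444, 0.0252, 0.068]
eef_rot: [179.9, 0.0, 52.8]
wrist_force: [-0.5, 0.1, -0.1]
gripper_width: 0.0292
t 13.05 tcp [0.444  0.0252 0.068 ] rpy [1.7986e+02 3.0000e-02 5.2800e+01] w 0.0292 F [-0.5  0.1 -0.1]
now axes mm [-1.1 -0.4  1. ] target axes mm [-1.1 -0.4  1. ] turn [ 0.002  0.001 -0.003]
```

```bash
python3 -m inch '{"travel":[[0,0,0],[-1,0,-10],[-1,0,-20],[-1,0,-30],[0,0,-25],[0,0,0]],"dr":[[0,0,0],[0,0,0],[0,0,0],[0,0,0],[0,0,0],[0,0,0]],"claw":[-0.8,-0.8,-0.8,-0.8,-0.8,-0.8]}' 20; python3 go.py .559 -.3495 .16 53;python3 - <<'E'
from plant import *
from h import *
f=grab_frame("scene");cv2.imwrite("pics/s7.png",cv2.resize(f["pixels"][150:300,230:400,::-1],None,fx=4,fy=4))
E
```

```text
time_s: 13.65
tcp_pos: [0.441, 0.0229, 0.1573]
eef_rot: [180.0, 0.1, 52.8]
wrist_force: [0.4, -0.5, -0.0]
gripper_width: 0.0294
t 13.65 tcp [0.441  0.0229 0.1573] rpy [1.7996e+02 7.0000e-02 5.2800e+01] w 0.0294 F [ 0.4 -0.5 -0. ]
now axes mm [-225.3  319.2   -2.2] target axes mm [-226.4  318.4   -2.7] turn [ 0.001  0.001 -0.003]
```

View pics/s7.png

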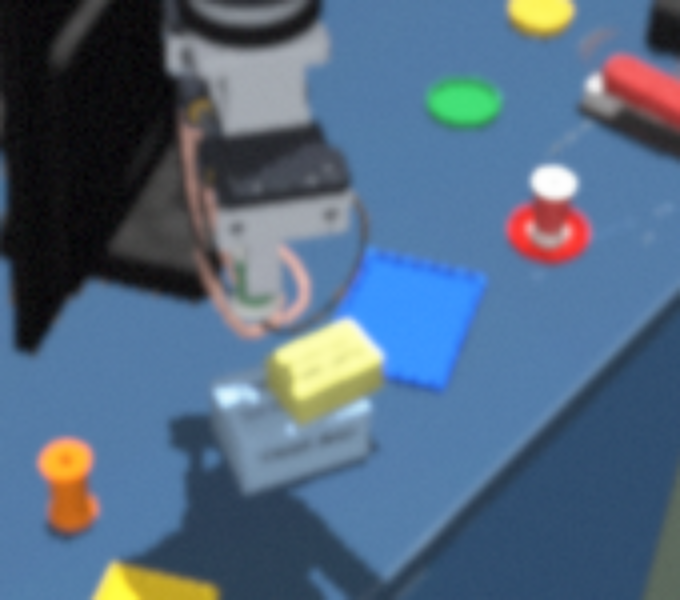

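The green spool is held clear (255,285). The yellow box may have turned slightly, so I'll re-measure it later. Moving to the green dish.

```bash
python3 -m inch '{"travel":[[-14,20,-3],[-25,36,-2],[-25,36,-2],[-25,36,-2],[-25,36,-2],[-25,36,-2],[-25,36,-2],[-25,36,0],[-20,25,0],[-10,12,0],[0,0,0],[0,0,0]],"dr":[[0,0,0],[0,0,0],[0,0,0],[0,0,0],[0,0,0],[0,0,0],[0,0,0],[0,0,0],[0,0,0],[0,0,0],[0,0,0],[0,0,0]],"claw":[-0.8,-0.8,-0.8,-0.8,-0.8,-0.8,-0.8,-0.8,-0.8,-0.8,-0.8,-0.8]}'; python3 go.py .559 -.3495 .10 53; python3 meas.py
```

```text
time_s: 14.9
tcp_pos: [0.546, -0.3456, 0.1444]
eef_rot: [-178.0, 0.3, 53.0]
wrist_force: [-0.1, 0.5, -0.6]
gripper_width: 0.0289
t 14.9 tcp [ 0.546  -0.3456  0.1444] rpy [-177.98    0.25   52.96] w 0.0289 F [-0.1  0.5 -0.6]
now axes mm [ 4.9 14.2 43.9] target axes mm [ 4.7 12.7 44.4] turn [-0.035  0.004 -0.001]
ybox 311 [ 0.4193 -0.0191] [419.2 -19.4] [62.5 40.5] 72.1
bbox 310 [0.4423 0.0086] [432.8  -0.9] [84.  59.6] 62.6
blue_all 647 [ 0.4311 -0.0047] [429.8  -6.7] [96.9 59.6] 62.6
scene ybox 347 [ 0.4146 -0.0106] [414.6 -10.9] [65.  46.2] 72.7
scene bbox 425 [0.4276 0.0194] [424.5  -0.5] [103.5  66.6] 61.8
```

```bash
python3 -m inch '{"travel":[[5,12,15],[0,0,20],[0,0,10],[0,0,0],[0,0,0]],"dr":[[-0.035,0.004,0],[0,0,0],[0,0,0],[0,0,0],[0,0,0]],"claw":[-0.8,-0.8,-0.8,-0.8,-0.8]}'; python3 go.py .559 -.3495 .026 53
```

```text
time_s: 15.5
tcp_pos: [0.5593, -0.3421, 0.0999]
eef_rot: [179.9, -0.0, 53.4]
wrist_force: [-0.2, -0.0, 0.5]
gripper_width: 0.0291
t 15.5 tcp [ 0.5593 -0.3421  0.0999] rpy [ 1.7988e+02 -3.0000e-02  5.3370e+01] w 0.0291 F [-0.2 -0.   0.5]
now axes mm [-6.2  4.  73.9] target axes mm [-6.1  4.2 73.9] turn [ 0.002 -0.     0.006]
```

```bash
python3 -m inch '{"travel":[[-6,4,15],[0,0,20],[0,0,15],[0,0,0],[0,0,0]],"dr":[[0,0,0],[0,0,0],[0,0,0],[0,0,0],[0,0,0]],"claw":[-0.8,-0.8,-0.8,-0.8,-0.8]}'; python3 go.py .559 -.3495 .026 53
```

```text
time_s: 16.0
tcp_pos: [0.5609, -0.3522, 0.05]
eef_rot: [179.5, 0.0, 53.4]
wrist_force: [-0.2, -0.0, 0.8]
gripper_width: 0.0292
t 16.0 tcp [ 0.5609 -0.3522  0.05  ] rpy [1.7952e+02 2.0000e-02 5.3400e+01] w 0.0292 F [-0.2 -0.   0.8]
now axes mm [ 1.  -3.3 24. ] target axes mm [ 1.  -3.1 24. ] turn [0.008 0.    0.007]
```

```bash
python3 -m inch '{"travel":[[1,-3,8],[0,0,7],[0,0,5],[0,0,0]],"dr":[[0.008,0,0],[0,0,0],[0,0,0],[0,0,0]],"claw":[-0.8,-0.8,-0.8,-0.8]}'; python3 go.py .559 -.3495 .026 53; python3 - <<'E'
from plant import *
from h import *
f=grab_frame("scene");cv2.imwrite("pics/s8.png",cv2.resize(f["pixels"][120:270,290:460,::-1],None,fx=4,fy=4))
E
```

```text
time_s: 16.4
tcp_pos: [0.56, -0.3504, 0.03]
eef_rot: [179.9, 0.0, 53.4]
wrist_force: [0.9, 0.6, 0.4]
gripper_width: 0.0293
t 16.4 tcp [ 0.56   -0.3504  0.03  ] rpy [1.7985e+02 3.0000e-02 5.3390e+01] w 0.0293 F [0.9 0.6 0.4]
now axes mm [ 0.2 -1.3  4. ] target axes mm [ 0.2 -1.3  4. ] turn [0.003 0.001 0.007]
```

View pics/s8.png

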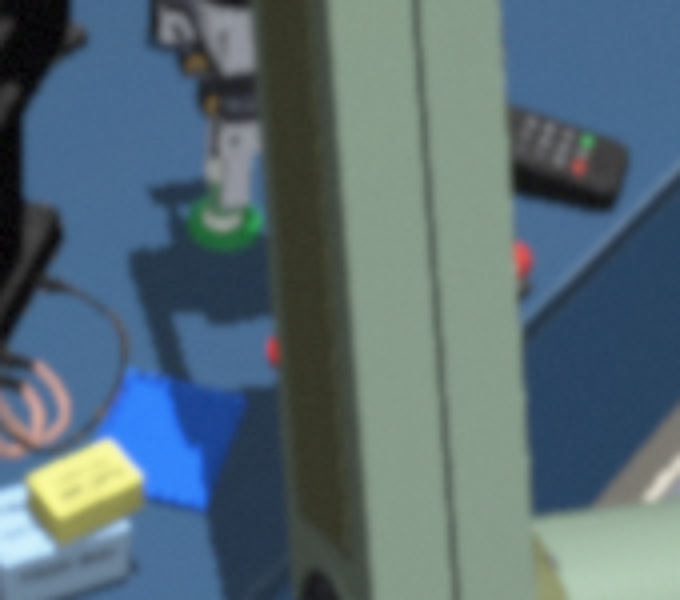

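The green spool is over the middle of its dish (222,220). Lowering the last few mm.

```bash
python3 -m inch '{"travel":[[0,-1,3],[0,0,2],[0,0,2],[0,0,2]],"dr":[[0.003,0,0],[0,0,0],[0,0,0],[0,0,0]],"claw":[-0.8,-0.8,-0.8,-0.8]}'; python3 go.py .559 -.3495 .026 53
```

```text
time_s: 16.85
tcp_pos: [0.5603, -0.3507, 0.0253]
eef_rot: [179.9, 0.1, 53.4]
wrist_force: [-4.4, 2.9, 12.4]
gripper_width: 0.029
t 16.85 tcp [ 0.5603 -0.3507  0.0253] rpy [1.7992e+02 6.0000e-02 5.3410e+01] w 0.029 F [-4.4  2.9 12.4]
now axes mm [ 0.2 -1.7 -0.7] target axes mm [ 0.1 -1.7 -0.7] turn [0.001 0.001 0.007]
```

Contact at 12 N. I'll ease up slightly, open, and rise.

```bash
python3 -m inch '{"travel":[[0,0,0],[0,0,0],[0,0,0],[0,0,0],[0,0,0],[0,0,-20],[0,0,-35],[0,0,-45],[0,0,-45],[0,0,-10]],"dr":[[0,0,0],[0,0,0],[0,0,0],[0,0,0],[0,0,0],[0,0,0],[0,0,0],[0,0,0],[0,0,0],[0,0,0]],"claw":[-0.8,-0.3,-0.2,-0.1,0.1,0.2,0.3,0.3,0.3,0.3]}'; python3 go.py .417 -.0165 .16 72
```

```text
time_s: 17.85
tcp_pos: [0.5579, -0.3486, 0.1799]
eef_rot: [-179.5, 0.0, 53.4]
wrist_force: [-0.1, 0.6, 1.3]
gripper_width: 0.0613
t 17.85 tcp [ 0.5579 -0.3486  0.1799] rpy [-1.795e+02  2.000e-02  5.340e+01] w 0.0613 F [-0.1  0.6  1.3]
now axes mm [ 182.6 -310.9   22.5] target axes mm [ 272.3 -236.6   19.9] turn [-0.009 -0.001 -0.325]
```

```bash
python3 -m inch '{"travel":[[0,0,0],[0,0,0],[0,0,0],[30,-26,-2],[40,-35,-2],[40,-35,-2],[40,-35,-2],[40,-35,-2],[40,-35,-2],[25,-22,0],[0,0,0],[0,0,0]],"dr":[[-0.009,0,-0.11],[0,0,-0.11],[0,0,-0.11],[0,0,0],[0,0,0],[0,0,0],[0,0,0],[0,0,0],[0,0,0],[0,0,0],[0,0,0],[0,0,0]],"claw":[0.5,0.5,0.5,0.5,0.5,0.5,0.5,0.5,0.5,0.5,0.5,0.5]}'; python3 go.py .418 -.018 .11 72
```

```text
time_s: 19.05
tcp_pos: [0.4174, -0.0475, 0.1802]
eef_rot: [-179.4, -0.1, 73.0]
wrist_force: [-0.7, 0.2, -0.2]
gripper_width: 0.0704
t 19.05 tcp [ 0.4174 -0.0475  0.1802] rpy [-1.7944e+02 -8.0000e-02  7.2950e+01] w 0.0704 F [-0.7  0.2 -0.2]
now axes mm [28.3 -7.4 70.3] target axes mm [28.2 -8.6 70.2] turn [-0.01  -0.001  0.017]
```

```bash
python3 -m inch '{"travel":[[28,-8,15],[0,0,20],[0,0,20],[0,0,0],[0,0,0]],"dr":[[-0.01,0,0.012],[0,0,0],[0,0,0],[0,0,0],[0,0,0]],"claw":[0.5,0.5,0.5,0.5,0.5]}'; python3 go.py .418 -.018 .055 72.3;  python3 - <<'E'
from plant import *
from h import *
f=grab_frame("scene");cv2.imwrite("pics/s9.png",cv2.resize(f["pixels"][150:300,230:400,::-1],None,fx=4,fy=4))
E
```

```text
time_s: 19.55
tcp_pos: [0.4214, -0.022, 0.1233]
eef_rot: [179.9, 0.0, 71.9]
wrist_force: [-0.3, -0.0, 0.3]
gripper_width: 0.0706
t 19.55 tcp [ 0.4214 -0.022   0.1233] rpy [179.85   0.    71.93] w 0.0706 F [-0.3 -0.   0.3]
now axes mm [ 2.8 -4.6 68.3] target axes mm [ 2.8 -4.4 68.3] turn [ 0.003  0.    -0.006]
```

View pics/s9.png

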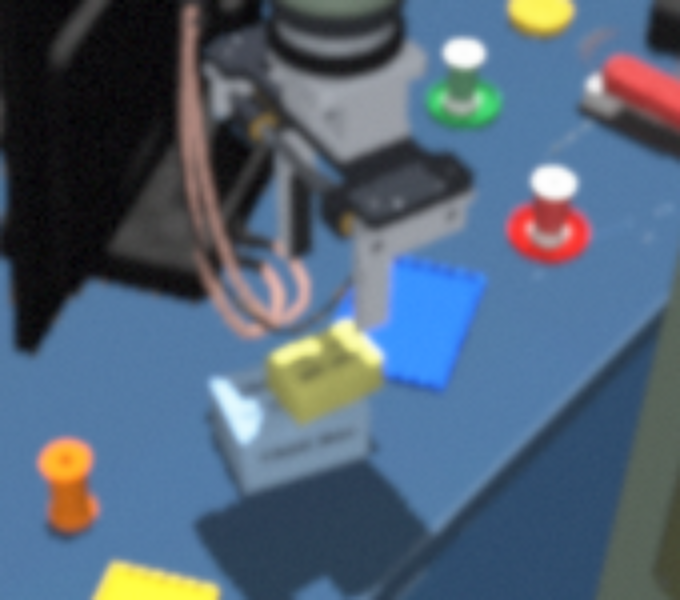

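Both spools stand upright in their dishes (464,75) and (550,205). The fingers are straddling the yellow box, so I'll descend.

```bash
python3 -m inch '{"travel":[[3,-4,15],[0,0,15],[0,0,10],[0,0,0],[0,0,0]],"dr":[[0.003,0,-0.006],[0,0,0],[0,0,0],[0,0,0],[0,0,0]],"claw":[0.5,0.5,0.5,0.5,0.5]}'; python3 go.py .418 -.018 .055 72.3
```

```text
time_s: 20.1
tcp_pos: [0.424, -0.0214, 0.087]
eef_rot: [179.5, -0.0, 72.1]
wrist_force: [0.0, -0.2, 0.3]
gripper_width: 0.0708
t 20.1 tcp [ 0.424  -0.0214  0.087 ] rpy [ 1.7947e+02 -1.0000e-02  7.2060e+01] w 0.0708 F [ 0.  -0.2  0.3]
now axes mm [ 1.4 -7.1 31.9] target axes mm [ 1.4 -6.8 32. ] turn [ 0.009 -0.    -0.004]
```

```bash
python3 -m inch '{"travel":[[1,-6,5],[0,0,5],[0,0,0],[0,0,0]],"dr":[[0.009,0,-0.004],[0,0,0],[0,0,0],[0,0,0]],"claw":[0.5,0.5,0.5,0.5]}'; python3 go.py .418 -.018 .055 72.3
```

```text
time_s: 20.5
tcp_pos: [0.4198, -0.0189, 0.078]
eef_rot: [179.8, -0.0, 72.3]
wrist_force: [-0.4, -0.9, -0.3]
gripper_width: 0.0709
t 20.5 tcp [ 0.4198 -0.0189  0.078 ] rpy [ 1.7982e+02 -2.0000e-02  7.2290e+01] w 0.0709 F [-0.4 -0.9 -0.3]
now axes mm [ 0.3 -2.1 23. ] target axes mm [ 0.3 -2.  23. ] turn [ 0.003 -0.    -0.   ]
```

```bash
python3 -m inch '{"travel":[[0,-2,8],[0,0,8],[0,0,6],[0,0,0]],"dr":[[0.003,0,0],[0,0,0],[0,0,0],[0,0,0]],"claw":[0.4,0.4,0.3,0.3]}'; python3 go.py .418 -.018 .055 72.3
```

```text
time_s: 20.9
tcp_pos: [0.4178, -0.0182, 0.0542]
eef_rot: [180.0, -0.0, 72.3]
wrist_force: [0.6, -0.6, -0.1]
gripper_width: 0.0611
t 20.9 tcp [ 0.4178 -0.0182  0.0542] rpy [ 1.7999e+02 -2.0000e-02  7.2300e+01] w 0.0611 F [ 0.6 -0.6 -0.1]
now axes mm [ 0.2  0.2 -0.8] target axes mm [ 0.2  0.2 -0.8] turn [ 0. -0.  0.]
```

```bash
python3 -m inch '{"travel":[[0,0,-1],[0,0,0],[0,0,0],[0,0,0],[0,0,0],[0,0,0]],"dr":[[0,0,0],[0,0,0],[0,0,0],[0,0,0],[0,0,0],[0,0,0]],"claw":[0.1,0,-0.1,-0.3,-0.5,-0.5]}' 10; python3 go.py .418 -.018 .055 72.3
```

```text
time_s: 21.5
tcp_pos: [0.418, -0.0182, 0.0553]
eef_rot: [180.0, -0.0, 72.3]
wrist_force: [-0.3, 0.2, -0.7]
gripper_width: 0.0402
t 21.5 tcp [ 0.418  -0.0182  0.0553] rpy [ 1.7998e+02 -2.0000e-02  7.2300e+01] w 0.0402 F [-0.3  0.2 -0.7]
now axes mm [ 0.2 -0.   0.3] target axes mm [ 0.2 -0.   0.3] turn [ 0. -0.  0.]
```

```bash
python3 -m inch '{"travel":[[0,0,0],[0,0,-10],[0,0,-20],[0,0,-30],[0,0,-20],[0,0,-2],[0,0,-2],[0,0,-2],[0,0,-2],[0,0,-2],[0,0,0]],"dr":[[0,0,0],[0,0,0],[0,0,0],[0,0,0],[0,0,0],[0,0,-0.144],[0,0,-0.144],[0,0,-0.144],[0,0,-0.144],[0,0,-0.144],[0,0,0]],"claw":[-0.5,-0.5,-0.5,-0.5,-0.5,-0.5,-0.5,-0.5,-0.5,-0.5,-0.5]}' 20; python3 go.py .4005 .1745 .15 113.6;  python3 - <<'E'
from plant import *
from h import *
f=grab_frame("scene");cv2.imwrite("pics/s10.png",cv2.resize(f["pixels"][150:340,200:400,::-1],None,fx=3.5,fy=3.1))
E
```

```text
time_s: 22.6
tcp_pos: [0.4184, -0.0182, 0.1555]
eef_rot: [179.8, 0.2, 115.2]
wrist_force: [-0.0, -0.4, -0.3]
gripper_width: 0.0395
t 22.6 tcp [ 0.4184 -0.0182  0.1555] rpy [1.7976e+02 1.7000e-01 1.1515e+02] w 0.0395 F [-0.  -0.4 -0.3]
now axes mm [182.   65.7   5.2] target axes mm [183.7  60.8   5.5] turn [0.004 0.003 0.027]
```

View pics/s10.png

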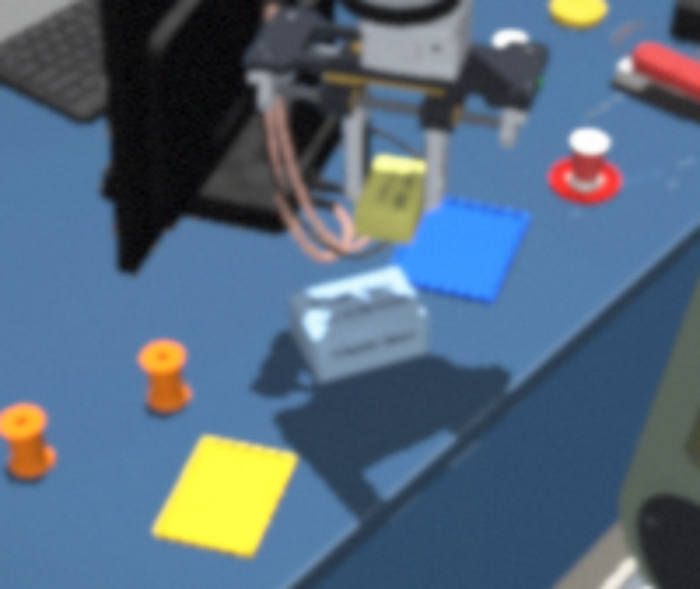

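The yellow box is held level between the fingers (395,200). I'll measure its centre relative to the TCP.

```bash
python3 - <<'E'
from plant import *
from h import *
from scipy.spatial.transform import Rotation as Ro
f=grab_frame("scene");cl=cloud(f);s=get_state()
h=cv2.cvtColor(np.ascontiguousarray(f["pixels"]),cv2.COLOR_RGB2HSV)
m=(cv2.inRange(h,(20,70,60),(38,255,255))>0)
P=cl[m&(f["z_map"]>0)];P=P[(P[:,2]>.1)&(P[:,2]<.25)&(np.hypot(P[:,0]-.42,P[:,1]+.018)<.08)]
Q=Ro.from_euler("xyz",s["eef_rot"],degrees=True).inv().apply(P-s["tcp_pos"])*1000
print(len(Q),np.percentile(Q,[2,10,50,90,98],axis=0).round(1))
E
```

```text
410 [[-21.5 -19.7 -21.9]
 [-12.6 -15.4 -21. ]
 [ 21.9  -0.5 -18.8]
 [ 36.7  14.6  -2.4]
 [ 37.7  17.9   4.6]]
```

The box centre sits about +5.5 mm along tool x from the TCP, so I'll shift the target by that much.

```bash
python3 -m inch '{"travel":[[20,7,-2],[35,13,-2],[35,13,-2],[35,13,-2],[30,11,-2],[15,5,0],[0,0,0],[0,0,0]],"dr":[[0.004,0.003,0.013],[0,0,0.013],[0,0,0],[0,0,0],[0,0,0],[0,0,0],[0,0,0],[0,0,0]],"claw":[-0.5,-0.5,-0.5,-0.5,-0.5,-0.5,-0.5,-0.5]}'; python3 go.py .4027 .1695 .06 113.6
```

```text
time_s: 23.5
tcp_pos: [0.4073, 0.1681, 0.1659]
eef_rot: [-180.0, 0.0, 112.1]
wrist_force: [-0.7, -0.7, -0.9]
gripper_width: 0.0399
t 23.5 tcp [0.4073 0.1681 0.1659] rpy [-1.7998e+02  2.0000e-02  1.1207e+02] w 0.0399 F [-0.7 -0.7 -0.9]
now axes mm [  3.1  -3.7 105.9] target axes mm [  3.1  -3.7 105.9] turn [-0.     0.    -0.027]
```

```bash
python3 -m inch '{"travel":[[3,-4,15],[0,0,30],[0,0,30],[0,0,20],[0,0,0],[0,0,0]],"dr":[[0,0,-0.027],[0,0,0],[0,0,0],[0,0,0],[0,0,0],[0,0,0]],"claw":[-0.5,-0.5,-0.5,-0.5,-0.5,-0.5]}'; python3 go.py .4027 .1695 .015 113.6
```

```text
time_s: 24.1
tcp_pos: [0.4052, 0.1637, 0.0697]
eef_rot: [179.8, 0.2, 112.9]
wrist_force: [0.6, -0.3, 0.2]
gripper_width: 0.0396
t 24.1 tcp [0.4052 0.1637 0.0697] rpy [179.85   0.18 112.9 ] w 0.0396 F [ 0.6 -0.3  0.2]
now axes mm [ 6.5 -0.2 54.7] target axes mm [ 6.3  0.  54.7] turn [ 0.003  0.003 -0.012]
```

```bash
python3 -m inch '{"travel":[[6,0,10],[0,0,15],[0,0,8],[0,0,0],[0,0,0]],"dr":[[0.003,0.003,-0.012],[0,0,0],[0,0,0],[0,0,0],[0,0,0]],"claw":[-0.5,-0.5,-0.5,-0.5,-0.5]}'; python3 go.py .4027 .1695 .015 113.6; python3 - <<'E'
from plant import *
from h import *
f=grab_frame("scene");cv2.imwrite("pics/s11.png",cv2.resize(f["pixels"][220:370,200:370,::-1],None,fx=4,fy=4))
E
```

```text
time_s: 24.6
tcp_pos: [0.4073, 0.17, 0.0394]
eef_rot: [179.5, 0.1, 113.5]
wrist_force: [-0.3, 1.0, -0.9]
gripper_width: 0.0395
t 24.6 tcp [0.4073 0.17   0.0394] rpy [1.7952e+02 9.0000e-02 1.1351e+02] w 0.0395 F [-0.3  1.  -0.9]
now axes mm [ 1.4 -4.6 24.3] target axes mm [ 1.4 -4.4 24.4] turn [ 0.008  0.002 -0.002]
```

View pics/s11.png

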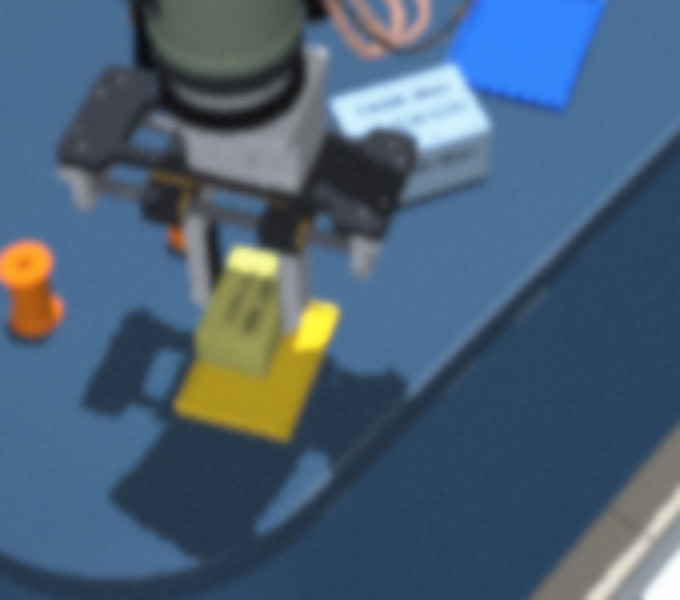

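The box hangs over the tray, aligned with it and slightly towards the far side, which matches the 4.5 mm offset still to correct.

```bash
python3 -m inch '{"travel":[[1,-4,6],[0,0,5],[0,0,0],[0,0,0]],"dr":[[0.008,0.002,0],[0,0,0],[0,0,0],[0,0,0]],"claw":[-0.5,-0.5,-0.5,-0.5]}'; python3 go.py .4027 .1695 .015 113.6
```

```text
time_s: 25.05
tcp_pos: [0.4041, 0.1697, 0.0287]
eef_rot: [179.9, -0.0, 113.5]
wrist_force: [-0.6, 1.2, -0.4]
gripper_width: 0.0397
t 25.05 tcp [0.4041 0.1697 0.0287] rpy [179.86  -0.   113.53] w 0.0397 F [-0.6  1.2 -0.4]
now axes mm [ 0.4 -1.4 13.7] target axes mm [ 0.4 -1.3 13.7] turn [ 0.002 -0.    -0.001]
```

```bash
python3 -m inch '{"travel":[[0,-1,5],[0,0,4],[0,0,3],[0,0,1]],"dr":[[0.002,0,0],[0,0,0],[0,0,0],[0,0,0]],"claw":[-0.5,-0.5,-0.5,-0.5]}'; python3 go.py .4027 .1695 .013 113.6; python3 - <<'E'
from plant import *
from h import *
f=grab_frame("scene");cv2.imwrite("pics/s12.png",cv2.resize(f["pixels"][220:370,200:370,::-1],None,fx=4,fy=4))
E
```

```text
time_s: 25.45
tcp_pos: [0.4033, 0.1693, 0.0148]
eef_rot: [180.0, 0.0, 113.5]
wrist_force: [-0.3, -0.5, -1.4]
gripper_width: 0.0399
t 25.45 tcp [0.4033 0.1693 0.0148] rpy [179.95   0.   113.53] w 0.0399 F [-0.3 -0.5 -1.4]
now axes mm [ 0.4 -0.5  1.8] target axes mm [ 0.4 -0.5  1.8] turn [ 0.001  0.    -0.001]
```

View pics/s12.png

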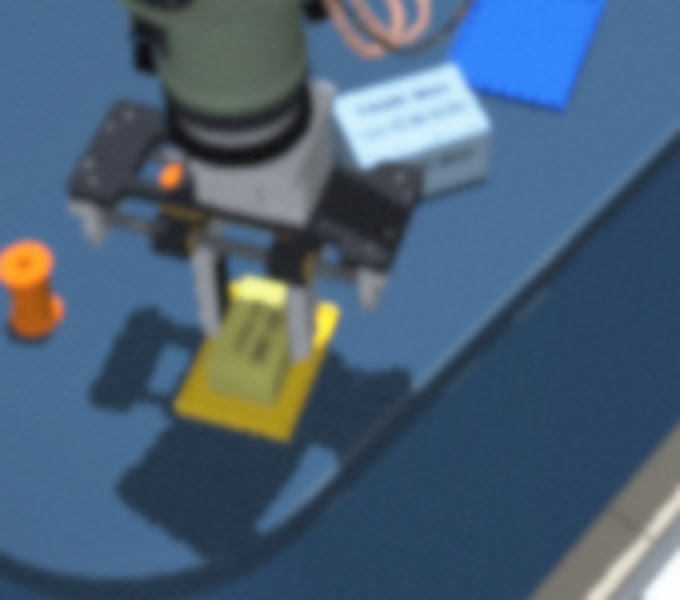

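The box is centred in the yellow tray (250,350). Pressing down to contact, then releasing.

```bash
python3 -m inch '{"travel":[[0,0,2],[0,0,2],[0,0,0]],"dr":[[0,0,0],[0,0,0],[0,0,0]],"claw":[-0.5,-0.5,-0.5]}'; python3 go.py .4027 .1695 .013 113.6
```

```text
time_s: 25.8
tcp_pos: [0.4043, 0.1694, 0.0138]
eef_rot: [180.0, 0.0, 113.5]
wrist_force: [-0.5, 0.7, -0.6]
gripper_width: 0.0396
t 25.8 tcp [0.4043 0.1694 0.0138] rpy [1.7999e+02 1.0000e-02 1.1355e+02] w 0.0396 F [-0.5  0.7 -0.6]
now axes mm [ 0.7 -1.4  0.8] target axes mm [ 0.7 -1.4  0.8] turn [ 0.     0.    -0.001]
```

```bash
python3 -m inch '{"travel":[[0,-1,2],[0,0,2]],"dr":[[0,0,0],[0,0,0]],"claw":[-0.5,-0.5]}'; python3 go.py .4027 .1695 .013 113.6
```

```text
time_s: 26.0
tcp_pos: [0.4047, 0.1695, 0.0129]
eef_rot: [179.9, 0.0, 113.6]
wrist_force: [-10.9, -3.5, 30.5]
gripper_width: 0.0399
t 26.0 tcp [0.4047 0.1695 0.0129] rpy [1.7994e+02 2.0000e-02 1.1356e+02] w 0.0399 F [-10.9  -3.5  30.5]
now axes mm [ 0.9 -1.9 -0.1] target axes mm [ 0.9 -1.9 -0.1] turn [ 0.001  0.    -0.001]
```

```bash
python3 -m inch '{"travel":[[0,0,-0.5],[0,0,0],[0,0,0],[0,0,0],[0,0,-10],[0,0,-30],[0,0,-40],[0,0,-40],[0,0,-10]],"dr":[[0,0,0],[0,0,0],[0,0,0],[0,0,0],[0,0,0],[0,0,0],[0,0,0],[0,0,0],[0,0,0]],"claw":[-0.5,0,0.1,0.2,0.4,0.5,0.6,0.6,0.6]}'; python3 go.py .433 0 .14 62;  python3 - <<'E'
from plant import *
from h import *
f=grab_frame("scene");cv2.imwrite("pics/s13.png",cv2.resize(f["pixels"][220:370,200:370,::-1],None,fx=4,fy=4))
E
python3 meas.py
```

```text
time_s: 26.9
tcp_pos: [0.4019, 0.1688, 0.1465]
eef_rot: [-179.7, -0.1, 113.5]
wrist_force: [0.5, -0.4, 0.1]
gripper_width: 0.0754
t 26.9 tcp [0.4019 0.1688 0.1465] rpy [-1.7966e+02 -7.0000e-02  1.1355e+02] w 0.0754 F [ 0.5 -0.4  0.1]
now axes mm [-167.2  -38.9    6.6] target axes mm [-134.4  106.7    6.5] turn [-0.006  0.002  0.9  ]
bbox 597 [ 0.4328 -0.0018] [432.5  -1.5] [85.3 59.6] 62.6
blue_all 607 [ 0.4326 -0.0022] [432.1  -2.1] [86.6 59.7] 62.6
scene bbox 541 [0.4221 0.004 ] [428.9   6.5] [87.2 65.8] 62.9
```

View pics/s13.png

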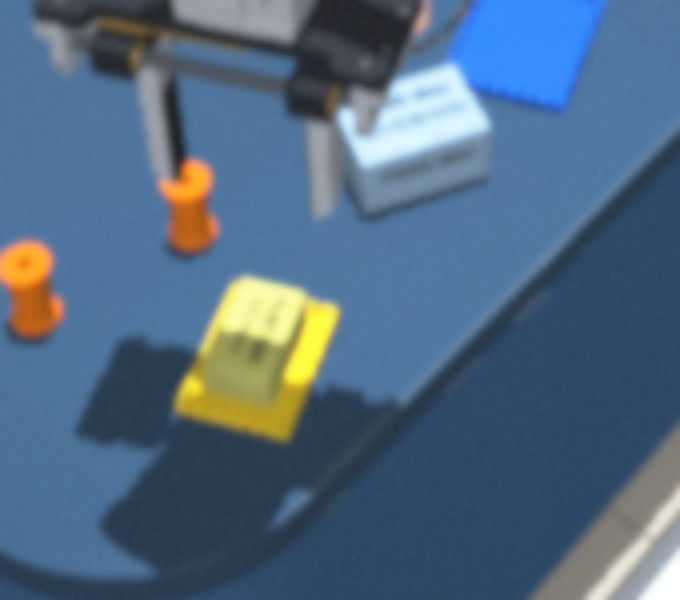

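The yellow box sits lengthwise in the tray (255,340) but close to the far wall. I'll check its height and margins.

```bash
cat > chk.py <<'E'
from plant import *
from h import *
for n in("top","scene"):
    f=grab_frame(n);cl=cloud(f)
    for nm,lo,hi,B in(("ytop",.024,.045,(.34,.46,.1,.24)),("btop",.039,.06,(.37,.52,-.21,-.05))):
        m=band(f,lo,hi,B);m=cv2.morphologyEx(m,cv2.MORPH_OPEN,np.ones((2,2)));k,l,st,c=cv2.connectedComponentsWithStats(m)
        if k<2: continue
        i=1+np.argmax(st[1:,4]);P=cl[l==i]
        if len(P)<60: continue
        A=np.c_[P[:,:2]-P[:,:2].mean(0),np.ones(len(P))]
        q=np.linalg.lstsq(A,P[:,2],rcond=None)[0]
        z={"ytop":.031,"btop":.048}[nm]
        p,r=rect(f,(l==i).astype(np.uint8),z);print(n,nm,len(P),"plane slope deg",np.rad2deg(q[:2]).round(1),"z",q[2].round(4),p.round(4),np.round(r[0],1),np.round(r[1],1),round(r[2],1))
E
python3 chk.py
```

```text
top ytop 194 plane slope deg [-20.6 -24. ] z 0.0326 [0.4062 0.1595] [404.8 159.7] [41.1 42.9] 26.1
scene ytop 442 plane slope deg [-72.4  23.1] z 0.0361 [0.3973 0.1764] [397.3 175.8] [42.6 65.5] 23.3
```

The top view is partly blocked by the arm, so I'll repeat that check once it has moved away. Going to the blue box.

```bash
python3 -m inch '{"travel":[[-40,-10,-2],[-40,-10,-2],[0,0,0],[0,0,0],[0,0,0],[0,0,0],[0,0,0],[0,0,0],[0,0,0],[0,0,0]],"dr":[[-0.006,0.002,0],[0,0,0],[0,0,0.127],[0,0,0.127],[0,0,0.127],[0,0,0.127],[0,0,0.127],[0,0,0.127],[0,0,0.127],[0,0,0]],"claw":[0.75,0.75,0.75,0.75,0.75,0.75,0.75,0.75,0.75,0.75]}'; python3 go.py .432 0 .11 62.6
```

```text
time_s: 28.15
tcp_pos: [0.3933, 0.0828, 0.1214]
eef_rot: [-176.9, 1.7, 60.6]
wrist_force: [-0.3, -0.1, 0.2]
gripper_width: 0.0821
t 28.15 tcp [0.3933 0.0828 0.1214] rpy [-176.94    1.69   60.63] w 0.0821 F [-0.3 -0.1  0.2]
now axes mm [-52.9  74.9   9. ] target axes mm [-55.8  72.5  11.4] turn [-0.054  0.029 -0.035]
```

```bash
python3 -m inch '{"travel":[[0,0,-10],[-18,24,-2],[-20,26,-2],[-12,16,0],[-5,7,0],[0,0,0],[0,0,0]],"dr":[[-0.054,0.029,-0.035],[0,0,0],[0,0,0],[0,0,0],[0,0,0],[0,0,0],[0,0,0]],"claw":[0.75,0.75,0.75,0.75,0.75,0.75,0.75]}'; python3 go.py .432 0 .07 62.6;python3 chk.py; python3 - <<'E'
from plant import *
from h import *
f=grab_frame("scene");cv2.imwrite("pics/s14.png",cv2.resize(f["pixels"][150:340,200:400,::-1],None,fx=3.5,fy=3.1))
f=grab_frame("top");cv2.imwrite("pics/t14.png",cv2.resize(f["pixels"][150:270,190:430,::-1],None,fx=3.3,fy=3.3))
E
```

```text
time_s: 28.85
tcp_pos: [0.4268, 0.0002, 0.1254]
eef_rot: [-178.9, 0.3, 63.8]
wrist_force: [-0.5, -0.0, -0.9]
gripper_width: 0.0823
t 28.85 tcp [4.268e-01 2.000e-04 1.254e-01] rpy [-178.91    0.28   63.8 ] w 0.0823 F [-0.5 -0.  -0.9]
now axes mm [ 2.4  5.8 55.3] target axes mm [ 2.2  4.7 55.4] turn [-0.019  0.005  0.021]
scene ytop 442 plane slope deg [-70.1  21.3] z 0.0344 [0.3973 0.1765] [397.2 176.3] [42.2 66.6] 23.0
```

View pics/s14.png

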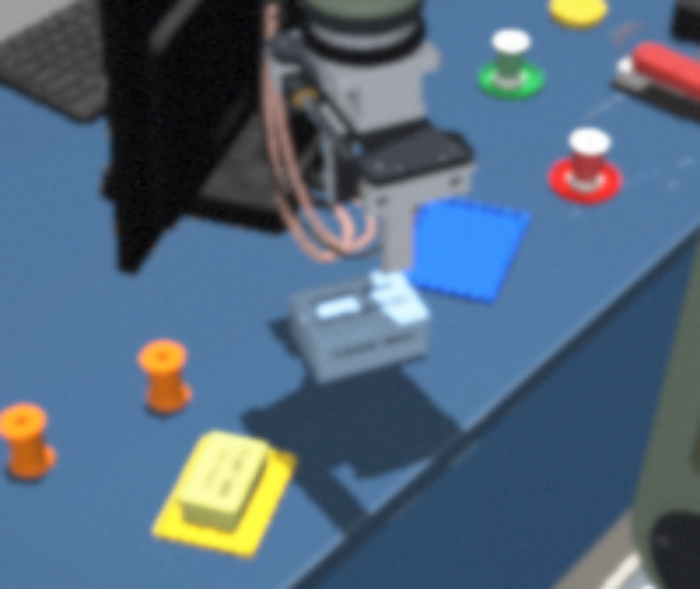

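View pics/t14.png

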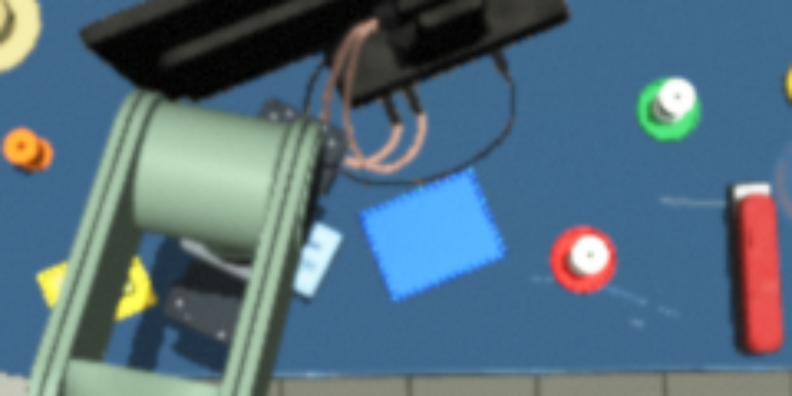

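The spools are fine. The yellow box lies in its tray in the scene crop at (225,478), and I'll check its seating later. The gripper is over the blue box at (360,320).

```bash
python3 -m inch '{"travel":[[2,5,10],[0,0,15],[0,0,0],[0,0,0]],"dr":[[-0.019,0.005,0.021],[0,0,0],[0,0,0],[0,0,0]],"claw":[0.75,0.75,0.75,0.75]}'; python3 go.py .432 0 .07 62.6
```

```text
time_s: 29.45
tcp_pos: [0.433, 0.0021, 0.1017]
eef_rot: [179.7, -0.1, 62.9]
wrist_force: [-0.3, -0.2, -0.6]
gripper_width: 0.0821
t 29.45 tcp [0.433  0.0021 0.1017] rpy [ 1.7972e+02 -8.0000e-02  6.2850e+01] w 0.0821 F [-0.3 -0.2 -0.6]
now axes mm [-2.4 -0.1 31.7] target axes mm [-2.4  0.1 31.7] turn [ 0.005 -0.001  0.004]
```

```bash
python3 -m inch '{"travel":[[-2,0,15],[0,0,12],[0,0,0],[0,0,0]],"dr":[[0.005,-0.001,0.004],[0,0,0],[0,0,0],[0,0,0]],"claw":[0.75,0.75,0.75,0.75]}'; python3 go.py .432 0 .022 62.6; python3 - <<'E'
from plant import *
from h import *
f=grab_frame("scene");cv2.imwrite("pics/s15.png",cv2.resize(f["pixels"][180:300,250:380,::-1],None,fx=5,fy=5))
E
```

```text
time_s: 29.85
tcp_pos: [0.4341, 0.0007, 0.0764]
eef_rot: [179.8, -0.1, 62.7]
wrist_force: [0.1, -0.5, -0.0]
gripper_width: 0.0823
t 29.85 tcp [0.4341 0.0007 0.0764] rpy [ 1.7976e+02 -1.1000e-01  6.2720e+01] w 0.0823 F [ 0.1 -0.5 -0. ]
now axes mm [-1.7 -1.8 54.4] target axes mm [-1.7 -1.6 54.4] turn [ 0.004 -0.002  0.002]
```

View pics/s15.png

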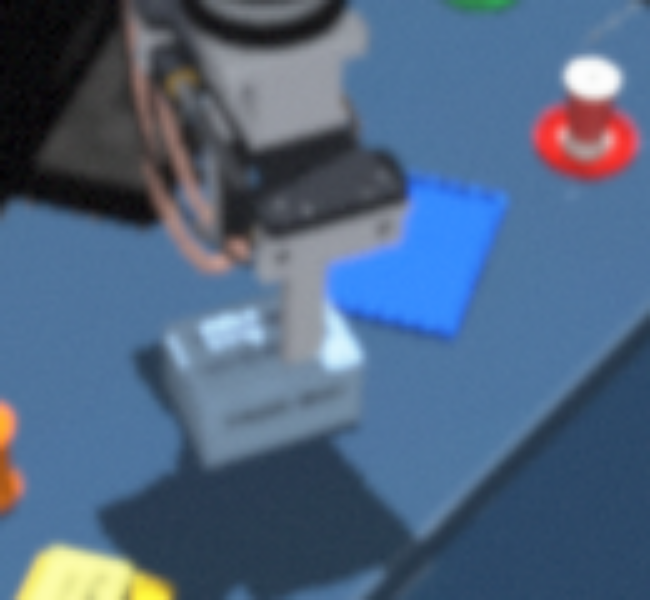

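The near finger is in front of the box (300,340) and just above its top edge. I'll descend in small steps, watching the force.

```bash
python3 -m inch '{"travel":[[-2,-2,10],[0,0,8],[0,0,0]],"dr":[[0.004,0,0],[0,0,0],[0,0,0]],"claw":[0.78,0.78,0.78]}'; python3 go.py .432 0 .022 62.6
```

```text
time_s: 30.2
tcp_pos: [0.4322, -0.0003, 0.0581]
eef_rot: [179.9, -0.1, 62.7]
wrist_force: [0.5, 0.2, -0.4]
gripper_width: 0.0834
t 30.2 tcp [ 4.322e-01 -3.000e-04  5.810e-02] rpy [ 1.7988e+02 -1.4000e-01  6.2730e+01] w 0.0834 F [ 0.5  0.2 -0.4]
now axes mm [ 0.1 -0.4 36.1] target axes mm [ 0.2 -0.3 36.1] turn [ 0.002 -0.002  0.002]
```

```bash
python3 -m inch '{"travel":[[0,0,8],[0,0,8],[0,0,0]],"dr":[[0.002,-0.002,0],[0,0,0],[0,0,0]],"claw":[0.78,0.78,0.78]}'; python3 go.py .432 0 .022 62.6
```

```text
time_s: 30.5
tcp_pos: [0.4321, -0.0003, 0.0405]
eef_rot: [-180.0, -0.0, 62.7]
wrist_force: [0.1, -0.4, 0.7]
gripper_width: 0.0838
t 30.5 tcp [ 4.321e-01 -3.000e-04  4.050e-02] rpy [-1.7998e+02 -1.0000e-02  6.2720e+01] w 0.0838 F [ 0.1 -0.4  0.7]
now axes mm [ 0.3 -0.2 18.5] target axes mm [ 0.3 -0.2 18.5] turn [-0.    -0.     0.002]
```

```bash
python3 -m inch '{"travel":[[0,0,8],[0,0,8],[0,0,2],[0,0,0]],"dr":[[0,0,0],[0,0,0],[0,0,0],[0,0,0]],"claw":[0.78,0.78,0.78,0.7]}'; python3 go.py .432 0 .022 62.6
python3 -m inch '{"travel":[[0,0,0],[0,0,0],[0,0,0],[0,0,0],[0,0,0],[0,0,0]],"dr":[[0,0,0],[0,0,0],[0,0,0],[0,0,0],[0,0,0],[0,0,0]],"claw":[0.55,0.45,0.35,0.2,0,0]}' 12; python3 go.py .432 0 .022 62.6
```

```text
time_s: 30.9
tcp_pos: [0.4319, -0.0002, 0.0205]
eef_rot: [-179.9, -0.0, 62.7]
wrist_force: [-0.1, 0.3, -0.0]
gripper_width: 0.0804
t 30.9 tcp [ 4.319e-01 -2.000e-04  2.050e-02] rpy [-179.93   -0.     62.72] w 0.0804 F [-0.1  0.3 -0. ]
now axes mm [ 0.3  0.  -1.5] target axes mm [ 0.3  0.  -1.5] turn [-0.001 -0.     0.002]
time_s: 31.5
tcp_pos: [0.4324, -0.0004, 0.021]
eef_rot: [180.0, -0.0, 62.7]
wrist_force: [-0.2, -0.4, -1.1]
gripper_width: 0.0602
t 31.5 tcp [ 4.324e-01 -4.000e-04  2.100e-02] rpy [ 1.7999e+02 -2.0000e-02  6.2720e+01] w 0.0602 F [-0.2 -0.4 -1.1]
now axes mm [ 0.1 -0.5 -1. ] target axes mm [ 0.1 -0.5 -1. ] turn [ 0.    -0.     0.002]
```

Gripped at 60.2 mm. Lifting and turning.

```bash
python3 -m inch '{"travel":[[0,0,0],[0,0,-10],[0,0,-20],[0,-5,-25],[0,-5,-20],[0,0,-2],[0,0,-2],[0,0,-2],[0,0,-2],[0,0,-2],[0,0,-2],[0,0,0]],"dr":[[0,0,0],[0,0,0],[0,0,0],[0,0,0],[0,0,0],[0,0,-0.14],[0,0,-0.14],[0,0,-0.14],[0,0,-0.14],[0,0,-0.14],[0,0,-0.14],[0,0,0]],"claw":[0,0,0,0,0,0,0,0,0,0,0,0]}' 25; python3 go.py .4457 -.1303 .11 111.4; python3 - <<'E'
from plant import *
from h import *
from scipy.spatial.transform import Rotation as Ro
f=grab_frame("scene");cv2.imwrite("pics/s16.png",cv2.resize(f["pixels"][150:340,200:400,::-1],None,fx=3.5,fy=3.1))
cl=cloud(f);s=get_state()
h=cv2.cvtColor(np.ascontiguousarray(f["pixels"]),cv2.COLOR_RGB2HSV)
m=(cv2.inRange(h,(85,15,110),(108,115,255))>0)
P=cl[m&(f["z_map"]>0)];P=P[(P[:,2]>.06)&(P[:,2]<.16)&(np.hypot(*(P[:,:2]-s["tcp_pos"][:2]).T)<.08)]
Q=Ro.from_euler("xyz",s["eef_rot"],degrees=True).inv().apply(P-s["tcp_pos"])*1000
print(len(Q),np.percentile(Q,[2,10,50,90,98],axis=0).round(1))
E
```

```text
time_s: 32.7
tcp_pos: [0.4226, 0.0047, 0.1177]
eef_rot: [179.8, 0.1, 112.8]
wrist_force: [0.1, -0.1, -1.7]
gripper_width: 0.0597
t 32.7 tcp [0.4226 0.0047 0.1177] rpy [1.7984e+02 7.0000e-02 1.1278e+02] w 0.0597 F [ 0.1 -0.1 -1.7]
now axes mm [-133.4  -31.     7.8] target axes mm [-134.1  -27.8    7.7] turn [0.003 0.001 0.024]
1016 [[-33.8 -31.  -28.3]
 [-19.4 -27.7 -26.8]
 [ 28.2  -1.4 -24.1]
 [ 47.5  23.9   6.8]
 [ 48.7  29.   16.3]]
```

View pics/s16.png

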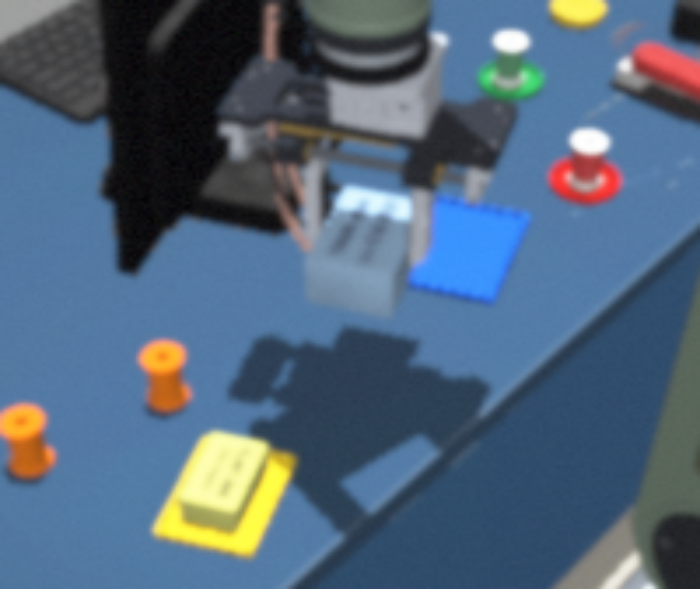

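The blue box is held level and square (360,250). It and the yellow box in its tray both look right. Moving over the blue tray.

```bash
python3 -m inch '{"travel":[[-15,-3,-2],[-30,-7,-2],[-30,-7,-2],[-30,-7,-2],[-18,-4,0],[-8,0,0],[0,0,0],[0,0,0]],"dr":[[0.003,0,0.012],[0,0,0.012],[0,0,0],[0,0,0],[0,0,0],[0,0,0],[0,0,0],[0,0,0]],"claw":[0,0,0,0,0,0,0,0]}'; python3 go.py .4462 -.1317 .07 111.4
```

```text
time_s: 33.55
tcp_pos: [0.4435, -0.1304, 0.1265]
eef_rot: [-180.0, -0.0, 110.1]
wrist_force: [0.8, -0.2, -0.9]
gripper_width: 0.0598
t 33.55 tcp [ 0.4435 -0.1304  0.1265] rpy [-1.7999e+02 -4.0000e-02  1.1011e+02] w 0.0598 F [ 0.8 -0.2 -0.9]
now axes mm [-2.2  2.1 56.5] target axes mm [-2.2  2.  56.5] turn [-0.    -0.001 -0.023]
```

```bash
python3 -m inch '{"travel":[[-2,2,15],[0,0,20],[0,0,15],[0,0,0],[0,0,0]],"dr":[[0,0,-0.023],[0,0,0],[0,0,0],[0,0,0],[0,0,0]],"claw":[0,0,0,0,0]}'; python3 go.py .4462 -.1317 .03 111.4
```

```text
time_s: 34.05
tcp_pos: [0.446, -0.1263, 0.0757]
eef_rot: [180.0, -0.1, 111.6]
wrist_force: [-0.2, 0.1, -1.3]
gripper_width: 0.0599
t 34.05 tcp [ 0.446  -0.1263  0.0757] rpy [ 1.7996e+02 -1.2000e-01  1.1164e+02] w 0.0599 F [-0.2  0.1 -1.3]
now axes mm [-5.2 -1.8 45.7] target axes mm [-5.1 -1.8 45.7] turn [ 0.001 -0.002  0.004]
```

```bash
python3 -m inch '{"travel":[[-5,-2,10],[0,0,12],[0,0,8],[0,0,0],[0,0,0]],"dr":[[0.001,-0.002,0.004],[0,0,0],[0,0,0],[0,0,0],[0,0,0]],"claw":[0,0,0,0,0]}'; python3 go.py .4462 -.1317 .03 111.4; python3 - <<'E'
from plant import *
from h import *
f=grab_frame("scene");cv2.imwrite("pics/s17.png",cv2.resize(f["pixels"][150:300,250:420,::-1],None,fx=4,fy=4))
E
```

```text
time_s: 34.55
tcp_pos: [0.4473, -0.1319, 0.045]
eef_rot: [179.9, 0.1, 111.4]
wrist_force: [0.3, -0.3, -0.7]
gripper_width: 0.0597
t 34.55 tcp [ 0.4473 -0.1319  0.045 ] rpy [1.7990e+02 1.3000e-01 1.1143e+02] w 0.0597 F [ 0.3 -0.3 -0.7]
now axes mm [ 0.6 -1.  15. ] target axes mm [ 0.5 -0.9 15. ] turn [0.002 0.002 0.001]
```

View pics/s17.png

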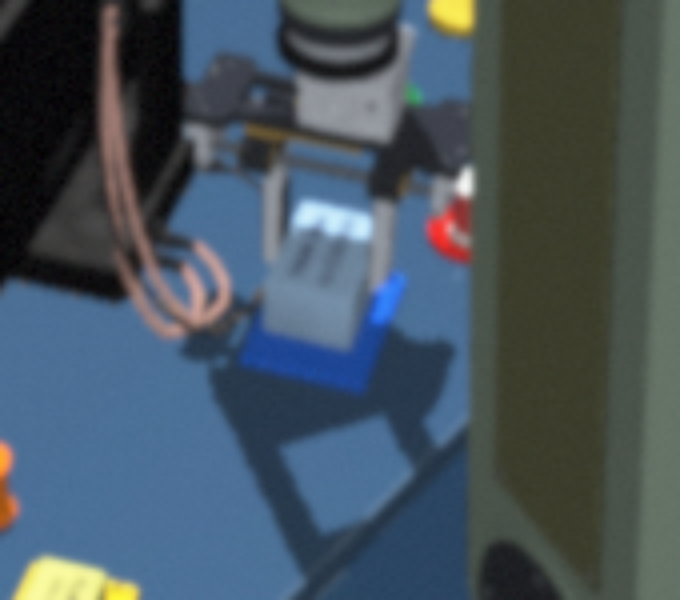

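The box (315,280) is square over the tray with about 20 mm still to go. Lowering.

```bash
python3 -m inch '{"travel":[[1,-1,7],[0,0,5],[0,0,3],[0,0,0]],"dr":[[0.002,0.002,0],[0,0,0],[0,0,0],[0,0,0]],"claw":[0,0,0,0]}'; python3 go.py .4462 -.1317 .024 111.4; python3 - <<'E'
from plant import *
from h import *
f=grab_frame("scene");cv2.imwrite("pics/s18.png",cv2.resize(f["pixels"][150:300,250:420,::-1],None,fx=4,fy=4))
E
```

```text
time_s: 35.0
tcp_pos: [0.4464, -0.1316, 0.0293]
eef_rot: [180.0, 0.1, 111.4]
wrist_force: [-0.8, 0.8, -0.6]
gripper_width: 0.06
t 35.0 tcp [ 0.4464 -0.1316  0.0293] rpy [1.7997e+02 6.0000e-02 1.1142e+02] w 0.06 F [-0.8  0.8 -0.6]
now axes mm [-0.  -0.2  5.3] target axes mm [-0.  -0.2  5.3] turn [0.    0.001 0.   ]
```

View pics/s18.png

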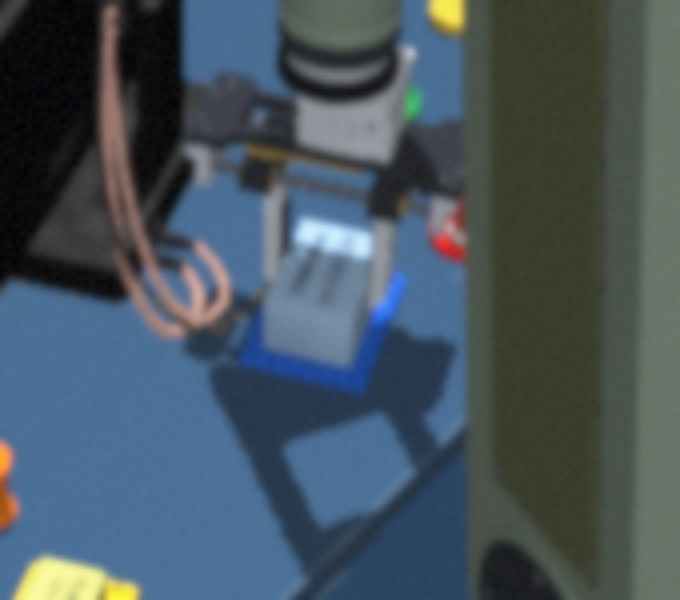

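```bash
python3 -m inch '{"travel":[[0,0,3],[0,0,2],[0,0,1],[0,0,1]],"dr":[[0,0,0],[0,0,0],[0,0,0],[0,0,0]],"claw":[0,0,0,0]}'; python3 go.py .4462 -.1317 .024 111.4
```

```text
time_s: 35.45
tcp_pos: [0.4472, -0.132, 0.024]
eef_rot: [180.0, 0.1, 111.4]
wrist_force: [-4.5, 2.9, 12.0]
gripper_width: 0.0598
t 35.45 tcp [ 0.4472 -0.132   0.024 ] rpy [1.7996e+02 9.0000e-02 1.1143e+02] w 0.0598 F [-4.5  2.9 12. ]
now axes mm [ 0.7 -0.8 -0. ] target axes mm [ 0.7 -0.8 -0. ] turn [0.001 0.002 0.001]
```

Contact at exactly the floor height expected (tip at 0.024). Releasing and moving clear.

```bash
python3 -m inch '{"travel":[[0,0,0],[0,0,0],[0,0,0],[0,0,0],[0,0,-10],[0,0,-30],[0,0,-40],[0,0,-40],[0,0,-30],[0,0,0]],"dr":[[0,0,0],[0,0,0],[0,0,0],[0,0,0],[0,0,0],[0,0,0],[0,0,0],[0,0,0],[0,0,0],[0,0,0]],"claw":[0.3,0.4,0.5,0.5,0.6,0.7,0.7,0.7,0.7,0.7]}'; python3 go.py .4 -.45 .2 60
```

```text
time_s: 36.45
tcp_pos: [0.4469, -0.1318, 0.1822]
eef_rot: [179.9, 0.1, 111.4]
wrist_force: [0.1, -0.5, 0.0]
gripper_width: 0.0801
t 36.45 tcp [ 0.4469 -0.1318  0.1822] rpy [1.7993e+02 1.2000e-01 1.1142e+02] w 0.0801 F [ 0.1 -0.5  0. ]
now axes mm [-279.2 -159.9  -17.4] target axes mm [-299.   118.5  -17.8] turn [0.002 0.001 0.898]
```

```bash
python3 -m inch '{"travel":[[-20,-12,-5],[-38,-22,-5],[-38,-22,-5],[-38,-22,-5],[-38,-22,-5],[-38,-22,-5],[-38,-22,-5],[-38,-22,-5],[-38,-22,-5],[-30,-22,0],[0,0,0]],"dr":[[0,0,0],[0,0,0],[0,0,0],[0,0,0],[0,0,0],[0,0,0],[0,0,0],[0,0,0],[0,0,0],[0,0,0],[0,0,0]],"claw":[0.7,0.7,0.7,0.7,0.7,0.7,0.7,0.7,0.7,0.7,0.7]}'; python3 - <<'E'
from plant import *
from h import *
for n in("top","scene"):
    f=grab_frame(n);p=f["pixels"][:,:,::-1];cv2.imwrite(f"pics/{n}20.png",cv2.resize(p[150:270,180:420] if n=="top" else p[130:330,200:440],None,fx=3.3,fy=3.0 if n!="top" else 3.3))
E
python3 chk.py
```

```text
time_s: 37.55
tcp_pos: [0.3751, -0.5484, 0.2196]
eef_rot: [180.0, -0.5, 111.7]
wrist_force: [-0.1, 1.2, 0.5]
gripper_width: 0.08
top ytop 300 plane slope deg [ -98.8 -119.2] z 0.034 [0.401  0.1687] [401.1 168.4] [40.9 63.3] 23.4
top btop 603 plane slope deg [-109.4  -10.5] z 0.0527 [ 0.4431 -0.1326] [ 443.1 -132.7] [60.2 84.9] 21.2
scene ytop 447 plane slope deg [8.  2.7] z 0.0303 [0.3973 0.1765] [397.4 176.5] [41.7 66.7] 23.0
scene btop 555 plane slope deg [-38.1  30.7] z 0.0517 [ 0.4382 -0.1226] [ 438.2 -123. ] [62.6 94.4] 21.3
```

View pics/top20.png

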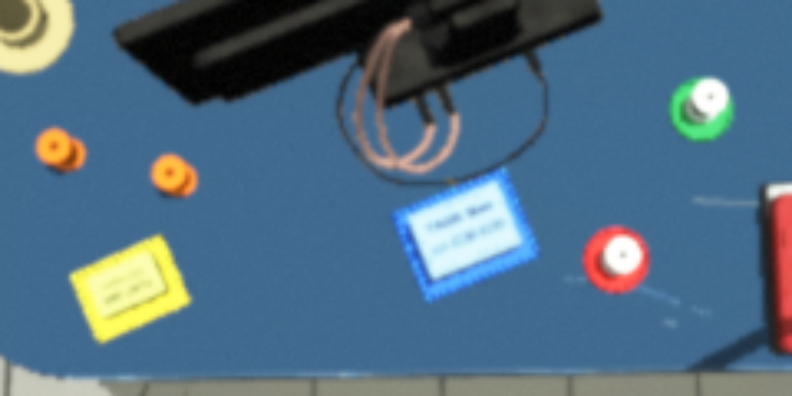

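View pics/scene20.png

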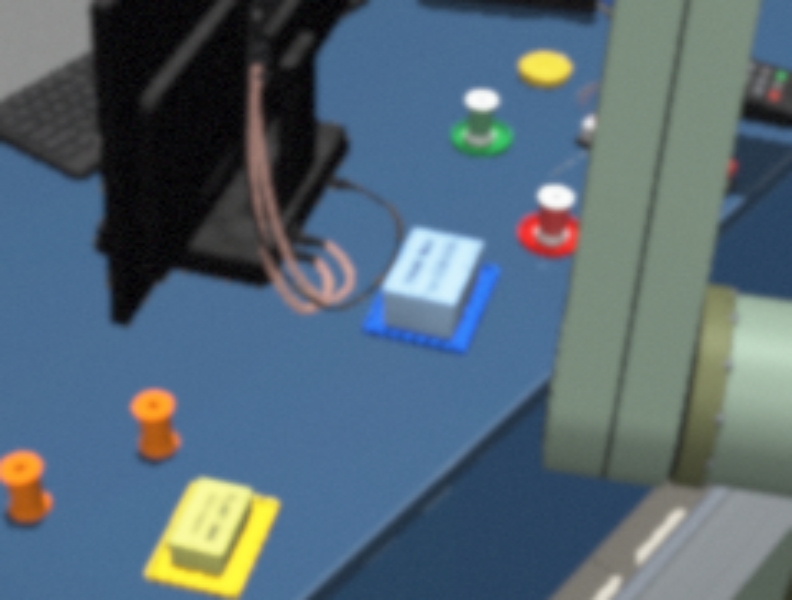

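Everything looks in place. The plane fits are spoilt by outlier pixels, so I'll do a robust check of heights and margins, compare the bystanders with the first picture, and check the red and green spools.

```bash
python3 - <<'E'
from plant import *
from h import *
f=grab_frame("top");cl=cloud(f);f0=dict(np.load("top0.npz"))
for nm,B,a,L,W,c in(("y",(.34,.46,.1,.24),23.4,62,40,(.4011,.1684)),("b",(.37,.52,-.21,-.05),21.2,85,60,(.4431,-.1327))):
    ca,sa=np.cos(np.deg2rad(a)),np.sin(np.deg2rad(a));d=cl[...,:2]-c;px=(d@[ca,sa])*1000;py=(d@[-sa,ca])*1000
    for sx in(-1,1):
        for sy in(-1,1):
            m=(px*sx>3)&(px*sx<W/2-4)&(py*sy>3)&(py*sy<L/2-4);print(nm,sx,sy,m.sum(),"z mm",round(np.median(cl[m][:,2])*1000,1))
for nm,c in(("red",(.421,-.266)),("green",(.559,-.3495))):
    m=band(f,.04,.07,(c[0]-.04,c[0]+.04,c[1]-.04,c[1]+.04));p,r=rect(f,m,.051);print(nm,m.sum(),p.round(4),np.median(cl[m>0][:,2]).round(4))
for nm,lo,hi,roi in(("tape",(20,120,120),(35,255,255),(420,160,455,190)),("stapler",(0,120,80),(8,255,255),(405,200,435,262))):
    for q in(f0,f):
        m,c,a=mask(q,lo,hi,roi);print(nm,c.round(1),a)
print(get_state()["time_s"])
E
```

```text
y -1 -1 47 z mm 32.2
y -1 1 49 z mm 30.9
y 1 -1 39 z mm 32.3
y 1 1 36 z mm 32.6
b -1 -1 105 z mm 49.6
b -1 1 106 z mm 49.2
b 1 -1 95 z mm 49.3
b 1 1 93 z mm 49.5
red 80 [ 0.4224 -0.2683] 0.0523
green 74 [ 0.5632 -0.3508] 0.0523
tape [436.5 174.9] 235
tape [436.5 174.9] 235
stapler [419.4 232.3] 486
stapler [419.5 232.3] 493
37.8
```

The box tops are level within 2 mm (mostly within 0.5) at the expected heights, allowing for a +1.3 mm camera offset. Both spools are upright and inside their dishes, and the bystanders haven't moved.

```bash
python3 -c "
from plant import *
print(hand_in())"
```

```text
the job is handed in; nothing more can be done
None
```

The stack is taken apart and everything is in its own place. I moved the red spool, green spool, yellow box and blue box in that order, and handed in at about 38 s of the 120 s.

**Last checks before hand-in**
- **Spools:** both are upright and about 2–4 mm off centre in their dishes (11 mm of room all round). Their tops read 52 mm against the 51 mm expected.
- **Boxes:** both lie lengthwise inside their trays, right way up, within about half a degree of the tray direction. The tops are level within 0.5 mm on blue and 2 mm on yellow. They read about 1 mm high, as the spools do, so I take that as camera offset.
- **Stapler and tape measure:** unmoved in the camera image.
- **Forces:** the highest wrist reading was about 30 N, when setting the yellow box down.

**What disagreed**
- **Yellow box position:** it lay lengthwise on the blue box, not crosswise as described, and only a few mm from the green spool. I went by the measurement.
- **Yellow box turned:** it turned about 8° on the stack when I picked up the green spool. I re-measured it before gripping.
- **Camera views:** the two views differ by 2–5 mm on raised points, and by up to 10 mm along the boxes' length in the trays, where the scene camera also sees box sides. I averaged them when aiming at points on the stack, and took the final positions from the top view.
- **Failed check:** my first flatness fit was spoilt by outlier pixels, so I replaced it with median heights per quarter of each box top.

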